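# Fetch the swage block from behind the bench cups

## Task

The grooved steel swage block is stuck behind the three tool containers on the plier stand: first move all three containers, upright, into the white tray, then take the block out and lay it flat in the middle of the black rubber pad, lengthwise along the pad. Then put each container back upright in its own place, where it stood at the start, without tipping any of them and without shoving or tipping the white bottle or the round tin.

Things in the scene. Friction and masses are not known exactly. Their poses are not given: they have to be found in the camera images.
- stand: Fixed wooden plier stand. Base board 10 mm thick, 270 mm wide (its y). Origin on the table; x points to the back: the board spans x -60 to +140 mm, the rail of hanging pliers x +102 to +155 mm, up to 130 mm high. The containers stand in a row along y at x = -31 mm, 55 mm apart (about 10 mm free between them, open in front); the swage block lies behind them at x = +22 mm.
- swage_block: Loose steel bar 95 mm long (its y), 40 mm wide (x), 25 mm high, about 0.7 kg, five half-round grooves across its top. Lies flat on the stand's board, lengthwise behind the row of containers, about 8 mm from them, 60 mm free between it and the pliers. Too long to grip end to end: grip it across its width (x). Origin: centre of the underside, z up.
- bur_cup: Loose round white plastic cup full of thin rotary burs standing on end: cup diameter 45 mm, 61 mm high; the burs rise to 93 mm within 20 mm of the axis. 0.1 to 0.2 kg. Grip the cup's wall. Origin: centre of the underside, z up. Stands on the stand's board in one of the three places of the row.
- file_pot: Loose square dark wooden pot full of needle files standing on end: 42 x 42 mm, 62 mm high, sides along its x and y; the files rise to 93 mm within 20 mm of the axis. 0.14 to 0.28 kg. Grip the pot's sides. Origin: centre of the underside, z up. Stands on the stand's board in one of the three places of the row.
- punch_can: Loose round bare metal can with four ball-headed steel doming punches: can diameter 39 mm, 58 mm high; the ball heads rise to 92 mm within 20 mm of the axis. 0.17 to 0.34 kg. Grip the can's wall. Origin: centre of the underside, z up. Stands on the stand's board in one of the three places of the row.
- tray: Fixed white tray, the side area, empty, 225 mm long (its x), 125 mm wide (its y), walls 4 mm thick and 14 mm high, inner floor 4 mm above the table. Origin: on the table under its middle. It lies to the left or to the right of the stand.
- pad: Fixed black rubber pad, 130 mm long (its y) by 80 mm wide (its x), 12 mm thick, where the swage block goes. Origin: on the table under its middle, so its top is at z = 12 mm. It lies on the other side from the tray.
- bottle: Loose slender white plastic bottle, 44 mm in diameter and 115 mm high, a bystander in front of the stand. Origin: centre of the underside.
- tin: Loose flat round aluminium tin with a glass lid, 54 mm in diameter and 27 mm high, a bystander in front of the stand. Origin: centre of the underside.
Mind the look-alikes: they are no part of the job. Leave any purple or red look-alike of the bur_cup alone.

How it is judged:
By the outcome, as a careful person would: the job done as asked, in the order asked, and still so for the second after the job is handed in, with the robot touching nothing.
It also fails if it takes over 141 s, if anything falls off the work surface, if the arm or the gripper's body presses on something with over 40 N, if the wrist force passes 120 N, or if a joint passes its speed limit or range.

## Robot

A 6-joint arm with a two-finger parallel gripper is mounted at the origin on the work surface. World frame = base frame: x ahead of the robot, y to its left, z up, the work surface at z = 0. Lengths are in m, angles in rad, forces in N, time in s.
With the tool pointing down it reaches from about 0.35 to 0.725 m from the base axis. Payload 6 kg.
Tool frame: the origin (TCP) lies on the mounting face of the last link; the fingertips stand 173 mm ahead of it and the grasp point (between the pads) lies 155 mm ahead of it (arm.tcp_to_tips is the distance from the TCP to the fingertips, in m); z points along the fingers, y is the direction in which the jaws open and shut (so a half turn about z gives the same grasp; the last joint's range is limited). The gripper opens to 85 mm and grips with 20 to 120 N. Pads are 22 mm wide; open, the fingers measure 114 mm over their backs; the gripper's body (76 mm by 85 mm) begins 54 mm behind the grasp point. The pads swing forward as they close: fully open they stand 13 mm farther back than shut.
Start: joints at [-0.895, 0.04, 0.085, 0, -1.615, -0.334], TCP at [0.201, -0.565, 0.405] pointing down, gripper open.
Joint ranges: [-2.56, 2.56], [-1.29, 2.01], [-1.08, 1.49], [-3.29, 1.98], [-2.81, -0.18], [-2.99, 2.99]. Speed limits (rad/s): [2.57, 2.57, 3.01, 3.14, 3.14, 3.14].

## Interface

Orientations are given as a rotation vector (axis times angle).
In Python, from bench import arm gives the robot as it stands.
- The arm moves only by the shell command python3 -m crank 'ROWS'. ROWS is JSON, a list that holds one entry, the list of rows, each a list of 7 numbers: the turn, a rotation vector about the world's x, y, z in rad, then the shift along the world's x, y, z in mm, then the opening, from 0 (shut) to 1 (fully open). A call has 1 to 12 rows; each row shifts and turns the pose as measured when the row begins; what a row does not reach is not made up. A row lasts 1/10 s, in which the tool goes at most 50 mm and 8.59 degrees, less where a joint would pass 70% of its speed; a pose out of reach is approached as far as the arm can. A call is refused whole if a number of a shift passes 50 or a number of a turn 0.15, either way. A call with a gripper value outside its range is refused whole. The fingers move at their own pace and stop on an object; the grip force is fixed at half the most. Time passes only in rows, so rows that do not move let the fingers close. It gives the time, the measured TCP pose, the force and the opening at its end, in the units of the state.
- arm.get_state(): the state, without advancing time (a new reading comes with each control period).
- arm.snapshot(name): name is "scene" or "top" or "wrist"; returns a dict with "pixels" (420x560x3 uint8, blue, green, red), "camera_matrix" (3x3 intrinsics, pixels), "k1" (the pictures are not rectified: a ray, as slopes to the right and down, at radius r is drawn at 1 + k1 r^2 times it, then the intrinsics apply), "R" (3x3) and "t" (3): a world point X has camera coordinates R X + t; the wrist camera has in their place "mount" (4x4, takes a point from camera to tool coordinates, whose origin is the TCP and whose axes are the flange's). Camera axes: x right, y down, z forward; pixel columns grow to the right and rows downward; lengths in m; the calibration is good to about 2 mm. A picture is of the moment at which its call begins: read the wrist's pose just before it. There is no depth.
- arm.hand_in(): hands the job in, once; it reports no verdict.
Trained networks look in a picture, given as the dict that the camera call returned (one of the last four; its "shot" number tells which), for a name from the list of things; names that differ only in an ending like _2 or _b are one class to them, and where a whole thing is asked for, a point or a joint stands for the part that bears it (a point fixed in the world has none). Each returns a list of dicts, best first, with "conf" (0 to 1); they miss things now and then, are a little off and sometimes report something else, mostly with a low value. They report only what shows in the picture. A call takes as long as a camera call. They do not tell look-alikes from the thing itself.
- arm.outline_of(picture, thing): "mask" (420x560 bool, what is visible of it) and "bbox" ([left, top, right, bottom] in pixels, round what is visible of it).
The state is a dict: "clock": time; "joint_pos": joint angles; "qvel": joint speeds; "effort": joint torques, N m; "eef_pos": TCP position; "ee_rot": TCP orientation; "force": force on the tool from outside, world axes, zero at the start; "torque": the same for the moment, N m; "finger_gap": opening from 0.0 (shut) to 1.0 (fully open).
Only numpy, scipy, OpenCV 4.12 (cv2) and the standard library are available. Lean on these libraries where they do the work, as an engineer would, in place of code of your own. Each camera call takes 0.05 s, during which the arm holds its last target.

## Working session

There is one attempt and no reset: what is moved stays moved. The work goes in short steps, Python scripts to look and compute and a shell command to move; the robot and the scene stay as the last step left them, time stands still between calls to the robot, and variables do not carry over. Pictures are saved under pics/ and viewed, and the job is handed in when it is done.

```bash
ls; mkdir -p pics; cat > h.py <<'E'
import numpy as np, cv2
from bench import arm
def snap(n,save=None):
    st=arm.get_state(); p=arm.snapshot(n)
    if n=="wrist":
        T=np.eye(4); T[:3,:3]=cv2.Rodrigues(np.array(st["ee_rot"],float))[0]; T[:3,3]=st["eef_pos"]
        M=T@np.array(p["mount"]); R=M[:3,:3].T; t=-R@M[:3,3]
        p["_R"],p["_t"]=R,t
    else: p["_R"],p["_t"]=np.array(p["R"]),np.array(p["t"])
    if save: cv2.imwrite("pics/"+save+".png",p["pixels"])
    return p
def proj(p,X):
    X=np.atleast_2d(X); c=X@p["_R"].T+p["_t"]; s=c[:,:2]/c[:,2:]; r2=(s**2).sum(1,keepdims=True)
    s=s*(1+p["k1"]*r2); K=np.array(p["camera_matrix"]); return s*[K[0,0],K[1,1]]+[K[0,2],K[1,2]]
def toz(p,uv,z):
    uv=np.atleast_2d(np.array(uv,float)); K=np.array(p["camera_matrix"])
    d=(uv-[K[0,2],K[1,2]])/[K[0,0],K[1,1]]; s=d.copy()
    for _ in range(30): s=d/(1+p["k1"]*(s**2).sum(1,keepdims=True))
    r=np.c_[s,np.ones(len(s))]@p["_R"]; C=-p["_R"].T@p["_t"]
    return C+r*((z-C[2])/r[:,2:])
E
python3 - <<'E'
from h import *
for n in ["scene","top","wrist"]:
    p=snap(n,n+"0"); print(n,p["k1"],(-p["_R"].T@p["_t"]).round(3))
    if n!="wrist":
      for o in ["stand","swage_block","bur_cup","file_pot","punch_can","tray","pad","bottle","tin"]:
        print(o,[(round(d["conf"],2),[int(v) for v in d["bbox"]]) for d in arm.outline_of(p,o)][:4])
print(arm.get_state(), arm.tcp_to_tips)
E
```

```text
pics
scene -0.11638115918189458 [ 1.347 -0.003  0.81 ]
stand [(0.87, [240, 246, 382, 315])]
swage_block [(0.96, [284, 256, 330, 277])]
bur_cup [(0.86, [206, 232, 227, 270]), (0.8, [271, 222, 293, 260]), (0.8, [167, 241, 187, 283]), (0.3, [297, 218, 315, 258])]
file_pot [(0.77, [321, 221, 345, 258])]
punch_can [(0.58, [298, 216, 318, 257])]
tray [(0.82, [380, 204, 451, 274])]
pad [(0.79, [120, 213, 182, 249]), (0.69, [297, 171, 319, 214])]
bottle [(0.59, [296, 174, 316, 215])]
tin []
top -0.05249926271516793 [0.397 0.008 0.829]
stand [(0.67, [180, 94, 319, 211])]
swage_block [(0.73, [267, 181, 292, 205]), (0.61, [231, 160, 277, 176]), (0.57, [95, 168, 165, 282])]
bur_cup [(0.91, [268, 177, 289, 204]), (0.85, [368, 152, 401, 182]), (0.62, [333, 167, 357, 193])]
file_pot [(0.78, [211, 177, 234, 204])]
punch_can [(0.75, [239, 177, 257, 206])]
tray [(0.73, [92, 169, 166, 282]), (0.52, [232, 156, 274, 175])]
pad [(0.66, [388, 209, 457, 265])]
bottle [(0.69, [241, 260, 259, 286])]
tin [(0.69, [315, 248, 342, 270])]
wrist 0.004093470082889945 [ 0.124 -0.592  0.373]
{'clock': 1.05, 'joint_pos': array([-8.95276523e-01,  4.01669129e-02,  8.47969695e-02,  4.69403182e-05,
       -1.61551739e+00, -3.33698904e-01]), 'qvel': array([-4.13757801e-04, -5.04431069e-04,  2.08017241e-05, -1.70753239e-03,
       -1.62106003e-03, -1.10481186e-03]), 'effort': array([-8.85504633e-04, -3.67937708e+01,  3.47450173e+01,  6.93306059e+00,
       -7.41648964e-04, -1.93001438e-05]), 'eef_pos': array([ 0.20112862, -0.56527038,  0.40468751]), 'ee_rot': array([ 5.34303126e-01, -3.09573742e+00, -8.95243119e-05]), 'force': array([ 0.75976848,  0.66863589, -0.27500322]), 'torque': array([ 0.00681201, -0.01873025, -0.00617594]), 'finger_gap': 0.9971107761511582} 0.1734
```

```bash
python3 - <<'E'
import cv2
a=cv2.imread("pics/top0.png"); cv2.imwrite("pics/top0z.png",cv2.resize(a[80:300,70:470],None,fx=2,fy=2,interpolation=cv2.INTER_CUBIC))
a=cv2.imread("pics/scene0.png"); cv2.imwrite("pics/scene0z.png",cv2.resize(a[150:320,100:480],None,fx=2,fy=2,interpolation=cv2.INTER_CUBIC))
E
```

```text
(no output)
```

View pics/top0z.png

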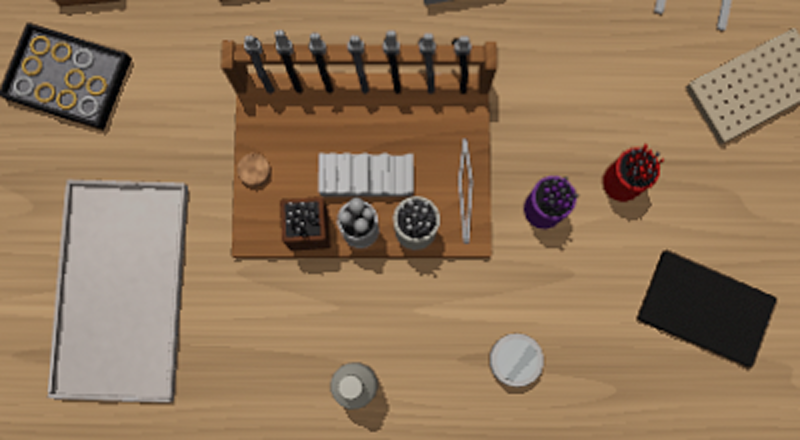

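View pics/scene0z.png

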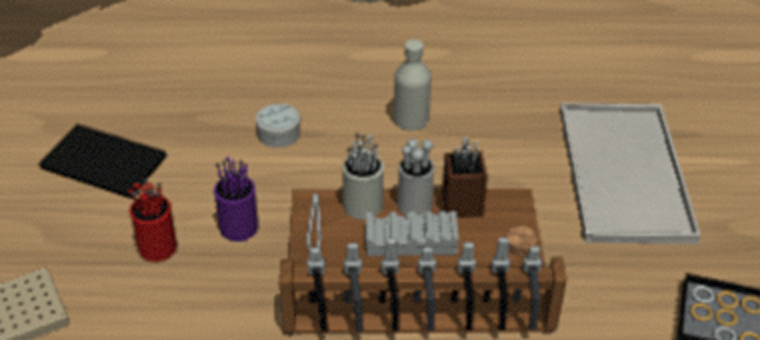

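```bash
cat > fit.py <<'E'
from h import *
from scipy.optimize import minimize
def ring(r,z,n=24):
    a=np.linspace(0,2*np.pi,n,endpoint=False); return np.c_[r*np.cos(a),r*np.sin(a),z*np.ones(n)]
def box(lx,ly,z0,z1): return np.array([[i*lx/2,j*ly/2,z] for i in(-1,1) for j in(-1,1) for z in(z0,z1)])
def sil(p,P):
    h=cv2.convexHull((proj(p,P)*16).astype(np.float32)).reshape(-1,2)
    m=np.zeros((420*4,560*4),np.uint8); cv2.fillPoly(m,[np.round(h/16*4*16).astype(np.int32)],1,shift=4)
    return cv2.resize(m.astype(np.float32),(560,420),interpolation=cv2.INTER_AREA)
def place(P,x,y,z,yaw):
    c,s=np.cos(yaw),np.sin(yaw); return P@np.array([[c,s,0],[-s,c,0],[0,0,1]])+[x,y,z]
def fit(obs,P,z,x0,yaw=False):
    def f(v):
        e=0
        for p,m in obs:
            s=sil(p,place(P,v[0],v[1],z,v[2] if yaw else 0)); e+=1-np.minimum(s,m).sum()/np.maximum(s,m).sum()
        return e/len(obs)
    s=[[0,0]+([0] if yaw else [])]
    n=3 if yaw else 2; d=[.012,.012,.2][:n]; x0=np.array(x0[:n],float)
    S=np.vstack([x0]+[x0+np.eye(n)[i]*d[i] for i in range(n)])
    r=minimize(f,x0,method="Nelder-Mead",options=dict(initial_simplex=S,xatol=2e-4,fatol=1e-4,maxiter=150)); return r.x,r.fun
E
cat > m1.py <<'E'
from fit import *
top=snap("top"); sc=snap("scene")
z=np.array([[232,257],[492,258]])/2+[70,80]; c=toz(top,z,.01); print("board front",c.round(4))
z=np.array([[67,182],[187,185],[172,402],[50,397]])/2+[70,80]; c=toz(top,z,.014); print("tray",c.round(4),c.mean(0))
z=np.array([[664,252],[776,297],[751,366],[638,323]])/2+[70,80]; c=toz(top,z,.012); print("pad",c.round(4),c.mean(0))
z=np.array([[319,153],[413,153],[413,194],[319,194]])/2+[70,80]; c=toz(top,z,.035); print("block",c.round(4),c.mean(0))
cup=np.vstack([ring(.0225,0),ring(.0225,.061),ring(.018,.09)])
can=np.vstack([ring(.0195,0),ring(.0195,.058),ring(.018,.09)])
pot=np.vstack([box(.042,.042,0,.062),ring(.015,.09)])
bot=np.vstack([ring(.022,0),ring(.022,.075),ring(.009,.115)])
tin=np.vstack([ring(.027,0),ring(.027,.027)])
M=[("bur_cup",cup,.01,(278,190)),("file_pot",pot,.01,(222,190)),("punch_can",can,.01,(248,192)),("bottle",bot,0,(250,273)),("tin",tin,0,(328,259)),("pad",box(.08,.13,0,.012),0,(423,237)),("tray",box(.225,.125,0,.014),0,(129,225))]
for n,P,z,uv in M:
    g=toz(top,[uv],z+.02)[0]
    allobs=[]
    for p,nm in((top,"top"),(sc,"scene")):
        ds=arm.outline_of(p,n); q=proj(p,[[g[0],g[1],z+.03]])[0]
        best=None
        for d in ds:
            b=d["bbox"]; dd=np.hypot((b[0]+b[2])/2-q[0],(b[1]+b[3])/2-q[1])
            if dd<18 and (best is None or dd<best[0]): best=(dd,d)
        if best:
            o=(p,best[1]["mask"].astype(np.float32)); allobs.append(o)
            print(n,nm,round(best[1]["conf"],2),*fit([o],P,z,[g[0],g[1],-.4 if n=="pad" else 0],n in("pad","tray")))
    if len(allobs)==2: print(n,"both",*fit(allobs,P,z,[g[0],g[1],-.4 if n=="pad" else 0],n in("pad","tray")))
E
python3 m1.py
```

```text
board front [[ 0.5077  0.18    0.01  ]
 [ 0.5089 -0.0888  0.01  ]]
tray [[0.5846 0.3549 0.014 ]
 [0.5823 0.229  0.014 ]
 [0.3599 0.2342 0.014 ]
 [0.3634 0.3578 0.014 ]] [0.47256519 0.29399116 0.014     ]
pad [[ 0.5164 -0.2694  0.012 ]
 [ 0.4698 -0.3874  0.012 ]
 [ 0.3981 -0.3567  0.012 ]
 [ 0.4422 -0.2393  0.012 ]] [ 0.45663681 -0.31319737  0.012     ]
block [[ 0.6122  0.0903  0.035 ]
 [ 0.6132 -0.0057  0.035 ]
 [ 0.5704 -0.006   0.035 ]
 [ 0.5694  0.0892  0.035 ]] [0.591295   0.04196428 0.035     ]
bur_cup top 0.71 [ 0.53817763 -0.01044454] 0.1256811022758484
bur_cup scene 0.77 [ 0.53307676 -0.0061859 ] 0.1638755202293396
bur_cup both [ 0.5379308 -0.0084919] 0.1749991774559021
file_pot top 0.88 [0.53517553 0.09926606] 0.07744014263153076
file_pot scene 0.61 [0.53462866 0.10356065] 0.1538068652153015
file_pot both [0.53604076 0.10185714] 0.14011237025260925
punch_can top 0.91 [0.53485549 0.0473178 ] 0.08638185262680054
punch_can scene 0.8 [0.53409411 0.05251644] 0.29134273529052734
punch_can both [0.53546549 0.04824436] 0.20569545030593872
bottle top 0.87 [0.37892363 0.04861681] 0.06656825542449951
bottle scene 0.75 [0.37261557 0.05295342] 0.11934119462966919
bottle both [0.37916813 0.05061634] 0.1400545835494995
tin top 0.67 [ 0.40403849 -0.11176132] 0.12149149179458618
tin scene 0.57 [ 0.40166545 -0.10980829] 0.058693528175354004
tin both [ 0.40353295 -0.10974871] 0.10036486387252808
pad top 0.58 [ 0.45740901 -0.31532097 -0.42117451] 0.0367925763130188
pad scene 0.67 [ 0.45393152 -0.31377946 -0.38885503] 0.057988882064819336
pad both [ 0.45609873 -0.31462281 -0.41560762] 0.0650363564491272
tray top 0.66 [ 0.47364173  0.29589153 -0.02646131] 0.025497853755950928
tray scene 0.6 [ 0.47184261  0.29830208 -0.02226231] 0.03929513692855835
tray both [ 0.47356376  0.29672796 -0.02444995] 0.03947088122367859
```

```bash
python3 -m crank '[[[0,0,0.1,20,42,0,1],[0,0,0.1,20,42,0,1],[0,0,0.1,20,42,0,1],[0,0,0.1,20,42,0,1],[0,0,0.1,20,42,0,1],[0,0,0.1,20,42,0,1],[0,0,0.1,20,42,0,1],[0,0,0.1,20,42,0,1],[0,0,0.1,20,42,0,1],[0,0,0.1,20,42,0,1],[0,0,0.1,20,42,0,1],[0,0,0.1,20,42,0,1]]]'
```

```text
clock: 3.05
eef_pos: [0.4416, -0.0456, 0.4036]
ee_rot: [-2.229, 2.209, -0.004]
force: [0.6, -0.9, -0.0]
finger_gap: 1.0
```

```bash
python3 -m crank '[[[0,0,0,22,44,0,1],[0,0,0,22,44,0,1],[0,0,0,22,44,0,1],[0,0,0,22,44,0,1],[0,0,0,0,0,0,1]]]'
cat > m2.py <<'E'
import sys
from fit import *
p=snap("wrist",sys.argv[1])
cup=np.vstack([ring(.0225,0),ring(.0225,.061),ring(.018,.09)])
can=np.vstack([ring(.0195,0),ring(.0195,.058),ring(.018,.09)])
pot=np.vstack([box(.042,.042,0,.062),ring(.015,.09)])
blk=box(.04,.095,0,.025)
for n,P,z in[("bur_cup",cup,.01),("file_pot",pot,.01),("punch_can",can,.01),("swage_block",blk,.01)]:
    for d in arm.outline_of(p,n)[:3]:
        b=d["bbox"]; g=toz(p,[[(b[0]+b[2])/2,(b[1]+b[3])/2]],z+.03)[0]
        x,f=fit([(p,d["mask"].astype(np.float32))],P,z,[g[0],g[1],0],n in("file_pot","swage_block"))
        print(n,round(d["conf"],2),[int(v) for v in b],x.round(4),round(f,3))
E
python3 m2.py w1
```

```text
clock: 3.55
eef_pos: [0.5301, 0.139, 0.4031]
ee_rot: [-2.239, 2.197, -0.004]
force: [-0.6, -0.7, -0.9]
finger_gap: 1.003
bur_cup 0.85 [248, 0, 301, 46] [ 0.5355 -0.0071] 0.023
file_pot 0.7 [247, 124, 302, 175] [0.5339 0.1033 0.0789] 0.075
punch_can 0.72 [247, 64, 299, 111] [0.535  0.0527] 0.119
swage_block 0.91 [190, 17, 244, 132] [0.5891 0.0458 0.0112] 0.036
```

View pics/w1.png

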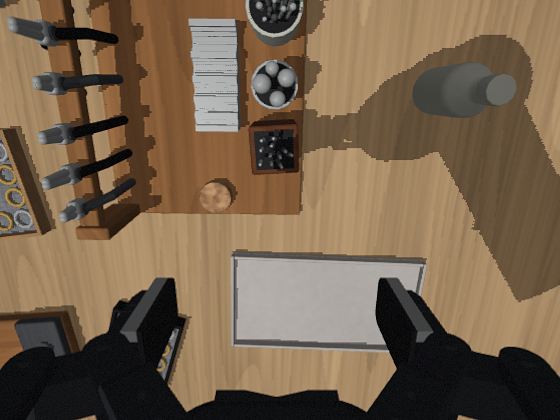

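```bash
python3 -m crank '[[[0,0,0.04,2,-18,-40,1],[0,0,0.04,2,-18,-40,1],[0,0,0,0,0,-40,1],[0,0,0,0,0,0,1]]]'
python3 m2.py w2
```

```text
clock: 4.2
eef_pos: [0.5304, 0.0914, 0.2877]
ee_rot: [-2.307, 2.103, -0.011]
force: [-0.6, -0.3, -0.6]
finger_gap: 0.994
bur_cup 0.81 [249, 1, 337, 103] [ 0.5362 -0.0037] 0.085
bur_cup 0.43 [0, 0, 340, 363] [0.6295 0.0026] 0.815
file_pot 0.69 [238, 195, 314, 302] [0.5343 0.1016 0.0756] 0.197
file_pot 0.27 [246, 0, 338, 104] [ 0.536  -0.006  -0.6638] 0.151
punch_can 0.57 [248, 125, 320, 216] [0.5349 0.0488] 0.216
swage_block 0.95 [162, 55, 239, 214] [0.5895 0.0453 0.0088] 0.037
```

View pics/w2.png

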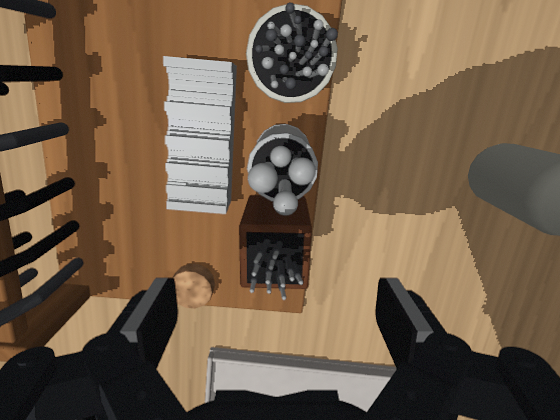

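```bash
cat > g.py <<'E'
from h import *
import sys
# grasp info: current state
def rep():
    s=arm.get_state(); R=cv2.Rodrigues(np.array(s["ee_rot"]))[0]
    print("clk",s["clock"],"tcp",(s["eef_pos"]*1000).round(1),"yaw",round(np.arctan2(R[1,1],R[0,1])%(2*np.pi)-np.pi,3),"tilt xy",(R[:2,2]).round(4),"F",s["force"].round(1),"gap",round(s["finger_gap"],3))
rep()
E
python3 - <<'E'
from h import *
import g
p=snap("wrist")
print(toz(p,[[243,231],[310,231],[310,289],[240,287],[276,259]],.072).round(4))
print("can rim",toz(p,[[283,170]],.068),"cup rim",toz(p,[[291,53]],.071))
E
```

```text
clk 4.45 tcp [532.8  93.5 296.4] yaw 0.095 tilt xy [0.0313 0.0133] F [ 0.7  0.6 -0.2] gap 1.0
[[0.5599 0.0953 0.072 ]
 [0.5201 0.0909 0.072 ]
 [0.5151 0.1302 0.072 ]
 [0.5593 0.1338 0.072 ]
 [0.5384 0.1116 0.072 ]]
can rim [[0.5397586  0.05674859 0.068     ]] cup rim [[ 0.54185978 -0.00434292  0.071     ]]
```

```bash
python3 -m crank '[[[0,0,0,0,0,0,1],[0,0,0,0,0,0,1],[0,0,0,0,0,0,1]]]'; python3 g.py; python3 -c "
from h import *
s=arm.get_state();print(s['ee_rot'],s['qvel'])"
```

```text
clock: 4.8
eef_pos: [0.5332, 0.0944, 0.2992]
ee_rot: [-2.3, 2.089, -0.024]
force: [0.6, -0.8, -0.0]
finger_gap: 0.999
clk 4.8 tcp [533.2  94.4 299.2] yaw 0.096 tilt xy [0.0348 0.0154] F [ 0.6 -0.8 -0. ] gap 0.999
[-2.2997358   2.08871534 -0.02398058] [ 0.00416913 -0.00523888  0.00873705  0.00267431 -0.00379774  0.00012886]
```

```bash
cat > go.py <<'E'
from h import *
import sys,g
# go.py x y z yaw (mm, rad rel to jaws along -x)
x,y,z,w=map(float,sys.argv[1:5]); s=arm.get_state(); R=cv2.Rodrigues(np.array(s["ee_rot"]))[0]
a=w+np.pi; yt=np.array([np.cos(a),np.sin(a),0]); zt=np.array([0,0,-1.]); T=np.c_[np.cross(yt,zt),yt,zt]
print("turn",cv2.Rodrigues(T@R.T)[0].ravel().round(3),"shift",(np.array([x,y,z])-s["eef_pos"]*1000).round(1))
E
python3 go.py 534.5 102 260 0.085; python3 - <<'E'
from h import *
p=snap("wrist","w3")
print("can balls")
E
```

```text
clk 4.8 tcp [533.2  94.4 299.2] yaw 0.096 tilt xy [0.0348 0.0154] F [ 0.6 -0.8 -0. ] gap 0.999
turn [-0.015  0.035 -0.011] shift [  1.3   7.6 -39.2]
can balls
```

View pics/w3.png

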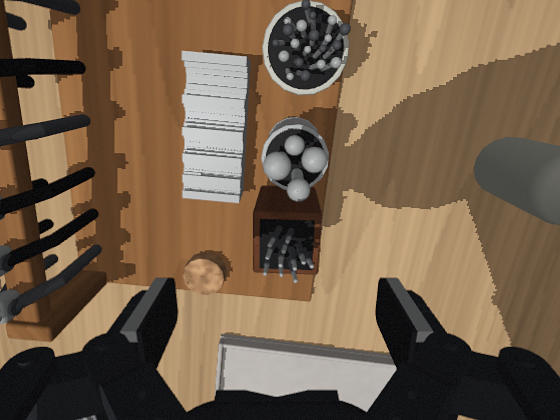

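```bash
python3 - <<'E'
from h import *
p=snap("wrist")
c=toz(p,[[257,216],[321,217],[320,272],[254,272]],.072); print(c.round(4),c.mean(0).round(4))
print("can rim",toz(p,[[295,159]],.068),"cup rim",toz(p,[[306,47]],.071))
E
python3 m2.py w4
```

```text
[[0.5537 0.0873 0.072 ]
 [0.5157 0.0838 0.072 ]
 [0.5113 0.1204 0.072 ]
 [0.5526 0.1252 0.072 ]] [0.5333 0.1042 0.072 ]
can rim [[0.53485268 0.05166628 0.068     ]] cup rim [[ 0.53592687 -0.00666     0.071     ]]
bur_cup 0.85 [264, 0, 350, 95] [ 0.536  -0.0059] 0.077
file_pot 0.89 [252, 188, 326, 286] [0.534  0.1017 0.0679] 0.176
punch_can 0.78 [260, 118, 330, 204] [0.5357 0.0492] 0.201
```

```bash
python3 -m crank '[[[-0.008,0.018,-0.005,1,4,-8,1],[-0.007,0.017,-0.005,1,4,-8,1],[0,0,0,0,0,0,1],[0,0,0,0,0,0,1],[0,0,0,0,0,0,1]]]'; python3 go.py 534.5 102 250 0.085;python3 m2.py w5
```

```text
clock: 5.65
eef_pos: [0.5352, 0.1031, 0.2796]
ee_rot: [2.309, -2.121, -0.005]
force: [-0.2, -0.1, 0.2]
finger_gap: 0.998
clk 5.65 tcp [535.2 103.1 279.6] yaw 0.085 tilt xy [-0.0065 -0.0027] F [-0.2 -0.1  0.2] gap 0.998
turn [ 0.003 -0.006 -0.   ] shift [ -0.7  -1.1 -29.6]
bur_cup 0.58 [244, 0, 339, 82] [ 0.536  -0.0066] 0.033
file_pot 0.9 [235, 189, 316, 295] [0.5343 0.1012 0.0895] 0.172
file_pot 0.38 [0, 0, 326, 370] [ 0.6346  0.0166 -0.9246] 0.776
punch_can 0.63 [245, 113, 320, 200] [0.5355 0.0491] 0.205
swage_block 0.97 [155, 38, 234, 203] [0.5895 0.0458 0.0093] 0.034
```

```bash
python3 -m crank '[[[0.003,-0.006,0,0,0,-12,1],[0,0,0,0,0,-12,1],[0,0,0,0,0,-12,1],[0,0,0,0,0,-8,1],[0,0,0,0,0,-4,1],[0,0,0,0,0,0,1],[0,0,0,0,0,0,1]]]'; python3 go.py 534.5 103 214 0.085
```

```text
clock: 6.6
eef_pos: [0.5345, 0.1025, 0.2265]
ee_rot: [2.313, -2.125, -0.001]
force: [-1.2, -0.0, 0.3]
finger_gap: 0.996
clk 6.6 tcp [534.5 102.5 226.5] yaw 0.084 tilt xy [-0.0009  0.0003] F [-1.2 -0.   0.3] gap 0.996
turn [-0.    -0.001  0.001] shift [  0.    0.5 -12.5]
```

```bash
python3 -m crank '[[[0,0,0,0,0,-7,1],[0,0,0,0,0,-6,1],[0,0,0,0,0,0,1],[0,0,0,0,0,0,1],[0,0,0,0,0,0,0],[0,0,0,0,0,0,0],[0,0,0,0,0,0,0],[0,0,0,0,0,0,0],[0,0,0,0,0,0,0],[0,0,0,0,0,0,0],[0,0,0,0,0,0,0]]]'; python3 go.py 534.5 103 214 0.085;python3 - <<'E'
from h import *
snap("wrist","w6")
E
```

```text
clock: 7.7
eef_pos: [0.535, 0.1028, 0.2142]
ee_rot: [-2.311, 2.124, -0.0]
force: [-0.1, 0.3, -0.4]
finger_gap: 0.478
clk 7.7 tcp [535.  102.8 214.2] yaw 0.085 tilt xy [0.0019 0.0017] F [-0.1  0.3 -0.4] gap 0.478
turn [-0.002  0.002  0.   ] shift [-0.5  0.2 -0.2]
```

View pics/w6.png

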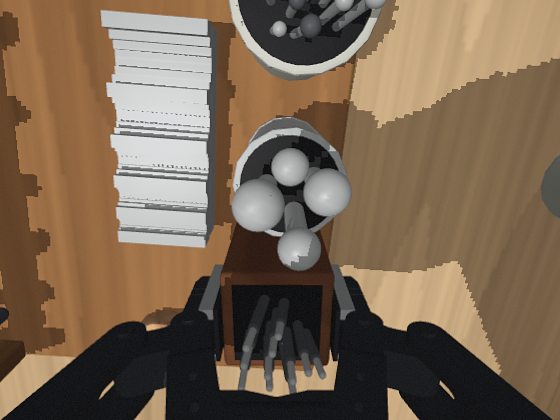

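```bash
python3 -m crank '[[[0,0,0,0,0,10,0],[0,0,0,0,0,15,0],[0,0,0,0,0,15,0],[0,0,0,0,0,8,0],[0,0,0,1,15,0,0],[0,0,0,1,25,0,0],[0,0,0,1,30,0,0],[0,0,0,1,30,0,0],[0,0,0,1,30,0,0],[0,0,0,1,30,0,0],[0,0,0,1,20,0,0],[0,0,0,0,8,0,0]]]'; python3 go.py 544 317 230 0.085
```

```text
clock: 8.95
eef_pos: [0.5403, 0.3006, 0.2668]
ee_rot: [-2.309, 2.127, 0.002]
force: [0.8, -0.7, -1.3]
finger_gap: 0.479
clk 8.95 tcp [540.3 300.6 266.8] yaw 0.082 tilt xy [0.0007 0.0031] F [ 0.8 -0.7 -1.3] gap 0.479
turn [-0.003  0.001  0.003] shift [  3.7  16.4 -36.8]
```

```bash
python3 -m crank '[[[-0.003,0.001,0.003,2,8,-5,0],[0,0,0,2,7,-10,0],[0,0,0,0,0,-12,0],[0,0,0,0,0,-8,0],[0,0,0,0,0,-4,0],[0,0,0,0,0,0,0],[0,0,0,0,0,0,0]]]'; python3 go.py 544 317 208.5 0.085
```

```text
clock: 9.65
eef_pos: [0.5446, 0.3144, 0.2222]
ee_rot: [2.308, -2.124, -0.001]
force: [0.1, 0.1, -1.2]
finger_gap: 0.481
clk 9.65 tcp [544.6 314.4 222.2] yaw 0.083 tilt xy [-0.0035 -0.0032] F [ 0.1  0.1 -1.2] gap 0.481
turn [ 0.003 -0.004  0.002] shift [ -0.6   2.6 -13.7]
```

```bash
python3 -m crank '[[[0.003,-0.004,0,0,0,-6,0],[0,0,0,0,0,-5,0],[0,0,0,0,0,0,0],[0,0,0,0,0,0,0]]]'; python3 go.py 544 317 208.5 0.085
```

```text
clock: 10.05
eef_pos: [0.5449, 0.3141, 0.2116]
ee_rot: [-2.309, 2.126, -0.001]
force: [0.9, -0.4, -1.0]
finger_gap: 0.482
clk 10.05 tcp [544.9 314.1 211.6] yaw 0.083 tilt xy [0.0025 0.0016] F [ 0.9 -0.4 -1. ] gap 0.482
turn [-0.002  0.002  0.002] shift [-0.9  2.9 -3.1]
```

```bash
python3 -m crank '[[[-0.002,0.002,0,0,0,-2,0],[0,0,0,0,0,-1,0],[0,0,0,0,0,0,0]]]'; python3 g.py
```

```text
clock: 10.35
eef_pos: [0.5449, 0.3143, 0.2088]
ee_rot: [-2.311, 2.127, -0.001]
force: [-0.8, 0.4, -1.7]
finger_gap: 0.479
clk 10.35 tcp [544.9 314.3 208.8] yaw 0.083 tilt xy [ 0.0009 -0.0001] F [-0.8  0.4 -1.7] gap 0.479
```

```bash
python3 -m crank '[[[0,0,0,0,0,-1,0],[0,0,0,0,0,0,0]]]'; python3 g.py
```

```text
clock: 10.55
eef_pos: [0.545, 0.3144, 0.2084]
ee_rot: [-2.311, 2.127, -0.002]
force: [0.4, 0.7, -2.4]
finger_gap: 0.482
clk 10.55 tcp [545.  314.4 208.4] yaw 0.083 tilt xy [0.0016 0.0002] F [ 0.4  0.7 -2.4] gap 0.482
```

```bash
python3 -m crank '[[[0,0,0,0,0,0,0.6],[0,0,0,0,0,0,0.8],[0,0,0,0,0,0,1],[0,0,0,0,0,0,1],[0,0,0,0,0,10,1],[0,0,0,0,0,20,1],[0,0,0,0,0,30,1],[0,0,0,0,0,20,1],[0,0,0,0,0,5,1],[0,0,0,0,0,0,1]]]'; python3 go.py 535 52 290 0.01; python3 - <<'E'
from h import *
snap("wrist","w7");snap("top","t7")
E
```

```text
clock: 11.55
eef_pos: [0.5451, 0.3141, 0.3005]
ee_rot: [-2.309, 2.124, -0.004]
force: [-0.2, -0.1, -1.2]
finger_gap: 0.999
clk 11.55 tcp [545.1 314.1 300.5] yaw 0.083 tilt xy [0.0048 0.0014] F [-0.2 -0.1 -1.2] gap 0.999
turn [-0.001  0.005 -0.073] shift [ -10.1 -262.1  -10.5]
```

View pics/w7.png

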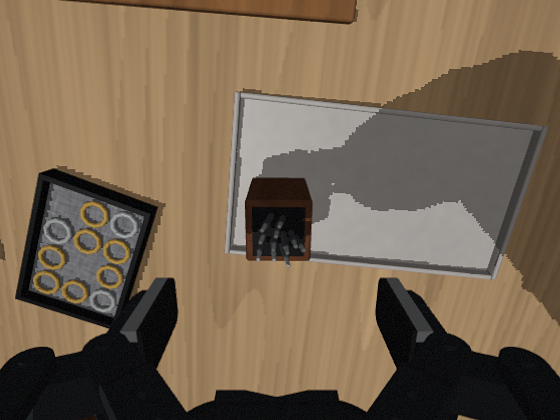

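```bash
python3 -m crank '[[[0,0,-0.015,-1,-25,0,1],[0,0,-0.015,-1,-40,0,1],[0,0,-0.015,-2,-48,0,1],[0,0,-0.015,-2,-48,0,1],[0,0,-0.015,-2,-48,0,1],[0,0,0,-2,-30,0,1],[0,0,0,0,-10,0,1],[0,0,0,0,0,0,1],[0,0,0,0,0,0,1],[0,0,0,0,0,0,1]]]'; python3 go.py 535 50 250 0.01; python3 m2.py w8
```

```text
clock: 12.65
eef_pos: [0.5307, 0.058, 0.2843]
ee_rot: [2.218, -2.201, -0.008]
force: [-0.1, -0.2, 0.9]
finger_gap: 1.002
clk 12.65 tcp [530.7  58.  284.3] yaw 0.008 tilt xy [-0.0154 -0.0086] F [-0.1 -0.2  0.9] gap 1.002
turn [ 0.009 -0.015  0.002] shift [  4.3  -8.  -34.3]
bur_cup 0.73 [221, 85, 302, 175] [ 0.5358 -0.0058] 0.087
bur_cup 0.7 [228, 180, 300, 286] [0.5331 0.0484] 0.298
punch_can 0.62 [229, 181, 297, 286] [0.5345 0.0477] 0.21
swage_block 0.92 [142, 130, 222, 271] [0.5891 0.0455 0.0014] 0.045
swage_block 0.19 [273, 391, 459, 418] [0.4484 0.2724 0.1761] 0.71
```

```bash
python3 -m crank '[[[0.005,-0.008,0,2,-5,-8,1],[0.004,-0.007,0,2,-4,-12,1],[0,0,0,0,0,-14,1],[0,0,0,0,0,-14,1],[0,0,0,0,0,-8,1],[0,0,0,0,0,-4,1],[0,0,0,0,0,0,1],[0,0,0,0,0,0,1]]]'; python3 go.py 535 48.5 213 0.01
```

```text
clock: 13.7
eef_pos: [0.5346, 0.0488, 0.2191]
ee_rot: [-2.231, 2.21, 0.001]
force: [-0.3, -0.1, 0.4]
finger_gap: 1.003
clk 13.7 tcp [534.6  48.8 219.1] yaw 0.009 tilt xy [0.0004 0.001 ] F [-0.3 -0.1  0.4] gap 1.003
turn [-0.001  0.     0.001] shift [ 0.4 -0.3 -6.1]
```

```bash
python3 -m crank '[[[0,0,0,0,0,-4,1],[0,0,0,0,0,-2,1],[0,0,0,0,0,0,1],[0,0,0,0,0,0,0],[0,0,0,0,0,0,0],[0,0,0,0,0,0,0],[0,0,0,0,0,0,0],[0,0,0,0,0,0,0],[0,0,0,0,0,0,0],[0,0,0,0,0,0,0]]]'; python3 g.py;python3 - <<'E'
from h import *
snap("wrist","w9")
E
```

```text
clock: 14.7
eef_pos: [0.5352, 0.0491, 0.2149]
ee_rot: [-2.229, 2.207, -0.002]
force: [-0.3, -0.1, -0.1]
finger_gap: 0.424
clk 14.7 tcp [535.2  49.1 214.9] yaw 0.01 tilt xy [0.004  0.0021] F [-0.3 -0.1 -0.1] gap 0.424
```

View pics/w9.png

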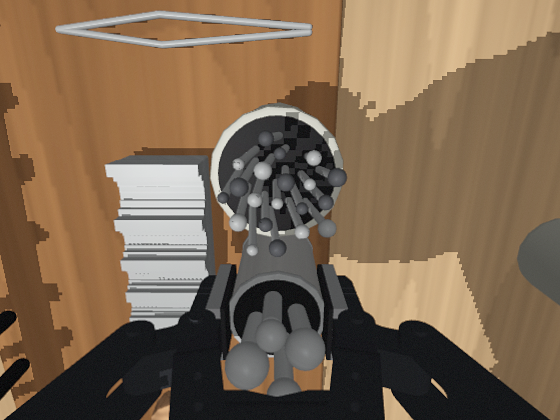

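```bash
python3 -m crank '[[[0,0,0,0,0,10,0],[0,0,0,0,0,15,0],[0,0,0,0,0,15,0],[0,0,0,0,0,8,0],[0,0,0,-4,15,0,0],[0,0,0,-8,25,0,0],[0,0,0,-9,30,0,0],[0,0,0,-9,32,0,0],[0,0,0,-9,32,0,0],[0,0,0,-9,32,0,0],[0,0,0,-7,24,0,0],[0,0,0,-3,10,0,0]]]'; python3 go.py 473 271.5 230 0.0
```

```text
clock: 15.95
eef_pos: [0.4739, 0.2544, 0.2722]
ee_rot: [-2.221, 2.21, -0.0]
force: [-0.7, -0.0, -2.2]
finger_gap: 0.428
clk 15.95 tcp [473.9 254.4 272.2] yaw 0.005 tilt xy [0.0057 0.0053] F [-0.7 -0.  -2.2] gap 0.428
turn [-0.005  0.006 -0.005] shift [ -0.9  17.1 -42.2]
```

```bash
python3 -m crank '[[[-0.003,0.003,0,0,8,-5,0],[-0.002,0.003,0,0,7,-10,0],[0,0,0,0,0,-14,0],[0,0,0,0,0,-12,0],[0,0,0,0,0,-6,0],[0,0,0,0,0,-3,0],[0,0,0,0,0,0,0],[0,0,0,0,0,0,0]]]'; python3 go.py 473 271.5 209 0.0
```

```text
clock: 16.75
eef_pos: [0.4744, 0.2678, 0.2164]
ee_rot: [2.221, -2.216, -0.0]
force: [0.2, -0.1, -2.3]
finger_gap: 0.428
clk 16.75 tcp [474.4 267.8 216.4] yaw 0.002 tilt xy [-0.0033 -0.0029] F [ 0.2 -0.1 -2.3] gap 0.428
turn [ 0.003 -0.003 -0.002] shift [-1.4  3.7 -7.4]
```

```bash
python3 -m crank '[[[0.003,-0.003,0,0,0,-4,0],[0,0,0,0,0,-2,0],[0,0,0,0,0,-1,0],[0,0,0,0,0,0,0]]]'; python3 g.py
```

```text
clock: 17.15
eef_pos: [0.4748, 0.2679, 0.2103]
ee_rot: [-2.222, 2.217, 0.0]
force: [-0.6, 0.3, -2.6]
finger_gap: 0.423
clk 17.15 tcp [474.8 267.9 210.3] yaw 0.002 tilt xy [0.0019 0.0022] F [-0.6  0.3 -2.6] gap 0.423
```

```bash
python3 -m crank '[[[-0.001,0.001,0,0,0,-1,0],[0,0,0,0,0,-1,0],[0,0,0,0,0,0,0]]]'; python3 g.py
```

```text
clock: 17.45
eef_pos: [0.4749, 0.2681, 0.209]
ee_rot: [-2.223, 2.217, -0.0]
force: [-0.2, 0.1, -3.0]
finger_gap: 0.426
clk 17.45 tcp [474.9 268.1 209. ] yaw 0.003 tilt xy [0.0017 0.0016] F [-0.2  0.1 -3. ] gap 0.426
```

```bash
python3 -m crank '[[[0,0,0,0,0,0,0.5],[0,0,0,0,0,0,0.7],[0,0,0,0,0,0,1],[0,0,0,0,0,0,1],[0,0,0,0,0,10,1],[0,0,0,0,0,20,1],[0,0,0,0,0,30,1],[0,0,0,0,0,20,1],[0,0,0,0,0,5,1],[0,0,0,0,0,0,1]]]'; python3 - <<'E'
from h import *
snap("wrist","w10")
E
python3 -m crank '[[[0,0,0,3,-25,0,1],[0,0,0,8,-40,0,1],[0,0,0,10,-46,0,1],[0,0,0,10,-46,0,1],[0,0,0,10,-46,0,1],[0,0,0,10,-40,0,1],[0,0,0,4,-15,0,1],[0,0,0,0,-5,0,1],[0,0,0,0,0,0,1],[0,0,0,0,0,0,1],[0,0,0,0,0,0,1]]]'; python3 go.py 536 -6.5 250 0.01; python3 m2.py w11
```

```text
clock: 18.45
eef_pos: [0.4752, 0.2679, 0.3015]
ee_rot: [-2.22, 2.214, -0.003]
force: [-0.6, 0.2, -0.9]
finger_gap: 0.999
clock: 19.6
eef_pos: [0.5273, -0.0036, 0.287]
ee_rot: [2.221, -2.206, -0.011]
force: [0.6, 0.1, 0.8]
finger_gap: 0.998
clk 19.6 tcp [527.3  -3.6 287. ] yaw 0.007 tilt xy [-0.0129 -0.003 ] F [0.6 0.1 0.8] gap 0.998
turn [ 0.003 -0.013  0.003] shift [  8.7  -2.9 -37. ]
bur_cup 0.97 [166, 0, 252, 40] [ 0.5599 -0.1411] 0.024
bur_cup 0.91 [219, 176, 296, 290] [ 0.5356 -0.0078] 0.177
punch_can 0.45 [220, 176, 295, 288] [ 0.5351 -0.013 ] 0.139
swage_block 0.62 [148, 211, 222, 341] [0.589  0.0454 0.011 ] 0.163
```

View pics/w10.png

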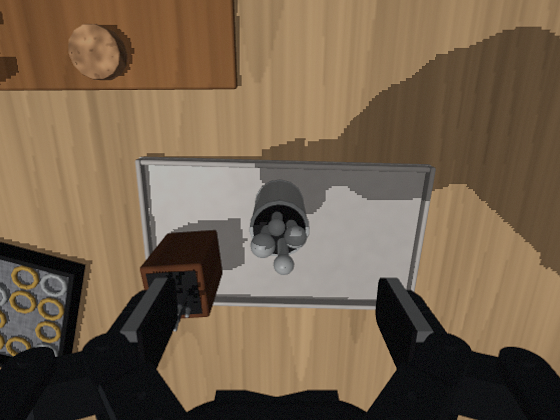

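```bash
python3 -m crank '[[[0.002,-0.007,0.003,4,-2,-8,1],[0.001,-0.006,0,4,-1,-12,1],[0,0,0,0,0,-14,1],[0,0,0,0,0,-14,1],[0,0,0,0,0,-10,1],[0,0,0,0,0,-5,1],[0,0,0,0,0,0,1],[0,0,0,0,0,0,1]]]'; python3 go.py 536 -6.5 214 0.01
```

```text
clock: 20.65
eef_pos: [0.5355, -0.0067, 0.2187]
ee_rot: [-2.233, 2.208, -0.001]
force: [-0.8, 0.7, 0.2]
finger_gap: 0.999
clk 20.65 tcp [535.5  -6.7 218.7] yaw 0.011 tilt xy [0.0011 0.0003] F [-0.8  0.7  0.2] gap 0.999
turn [-0.     0.001 -0.001] shift [ 0.5  0.2 -4.7]
```

```bash
python3 -m crank '[[[0,0,0,0,0,-3,1],[0,0,0,0,0,-1.5,1],[0,0,0,0,0,0,1],[0,0,0,0,0,0,0],[0,0,0,0,0,0,0],[0,0,0,0,0,0,0],[0,0,0,0,0,0,0],[0,0,0,0,0,0,0],[0,0,0,0,0,0,0]]]'; python3 g.py;python3 - <<'E'
from h import *
snap("wrist","w12")
E
```

```text
clock: 21.55
eef_pos: [0.5362, -0.0065, 0.2163]
ee_rot: [-2.231, 2.205, -0.004]
force: [0.3, 0.8, 0.4]
finger_gap: 0.497
clk 21.55 tcp [536.2  -6.5 216.3] yaw 0.012 tilt xy [0.0051 0.0012] F [0.3 0.8 0.4] gap 0.497
```

View pics/w12.png

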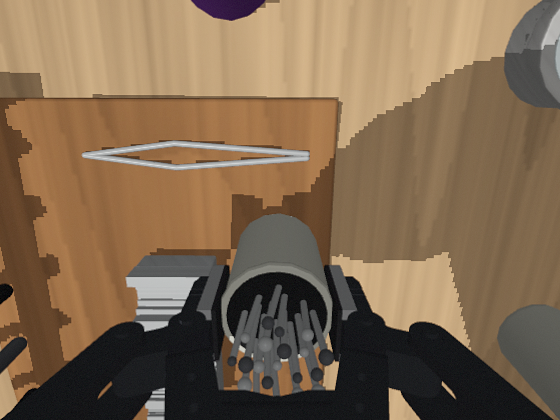

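```bash
python3 -m crank '[[[0,0,0,0,0,10,0],[0,0,0,0,0,20,0],[0,0,0,0,0,30,0],[0,0,0,0,0,30,0],[0,0,0,0,0,20,0],[0,0,0,-4,12,8,0],[0,0,0,-8,20,0,0],[0,0,0,-12,30,0,0],[0,0,0,-13,33,0,0],[0,0,0,-13,33,0,0],[0,0,0,-13,33,0,0],[0,0,0,-13,33,0,0]]]'; python3 go.py 404 320 320 0.0;python3 -m crank '[[[0,0,0,-13,33,0,0],[0,0,0,-13,33,0,0],[0,0,0,-10,25,0,0],[0,0,0,-6,15,0,0],[0,0,0,0,0,0,0],[0,0,0,0,0,0,0]]]'; python3 go.py 404 320 230 0.0
```

```text
clock: 22.8
eef_pos: [0.4531, 0.1927, 0.3368]
ee_rot: [2.223, -2.215, -0.007]
force: [-0.2, 0.2, -2.3]
finger_gap: 0.497
clk 22.8 tcp [453.1 192.7 336.8] yaw 0.004 tilt xy [-0.0051  0.001 ] F [-0.2  0.2 -2.3] gap 0.497
turn [-0.001 -0.005 -0.004] shift [-49.1 127.3 -16.8]
clock: 23.4
eef_pos: [0.4029, 0.308, 0.3336]
ee_rot: [2.228, -2.202, -0.011]
force: [0.0, -0.7, -2.1]
finger_gap: 0.5
clk 23.4 tcp [402.9 308.  333.6] yaw 0.012 tilt xy [-0.0112 -0.0012] F [ 0.  -0.7 -2.1] gap 0.5
turn [ 0.001 -0.011 -0.012] shift [   1.1   12.  -103.6]
```

```bash
python3 -m crank '[[[0,-0.005,-0.006,0,6,-10,0],[0,-0.005,-0.006,0,5,-20,0],[0,0,0,0,0,-20,0],[0,0,0,0,0,-20,0],[0,0,0,0,0,-18,0],[0,0,0,0,0,-10,0],[0,0,0,0,0,-5,0],[0,0,0,0,0,0,0],[0,0,0,0,0,0,0]]]'; python3 go.py 404 320 210.5 0.0
```

```text
clock: 24.3
eef_pos: [0.4041, 0.3156, 0.2232]
ee_rot: [2.209, -2.232, 0.001]
force: [-0.2, -0.0, -1.5]
finger_gap: 0.498
clk 24.3 tcp [404.1 315.6 223.2] yaw -0.01 tilt xy [-0.0008 -0.0019] F [-0.2 -0.  -1.5] gap 0.498
turn [ 0.002 -0.001  0.01 ] shift [ -0.1   4.4 -12.7]
```

```bash
python3 -m crank '[[[0,0,0,0,0,-6,0],[0,0,0,0,0,-4,0],[0,0,0,0,0,-2,0],[0,0,0,0,0,0,0]]]'; python3 g.py
```

```text
clock: 24.7
eef_pos: [0.4046, 0.3162, 0.2123]
ee_rot: [-2.209, 2.231, -0.0]
force: [0.4, 0.1, -1.6]
finger_gap: 0.497
clk 24.7 tcp [404.6 316.2 212.3] yaw -0.01 tilt xy [0.0016 0.0012] F [ 0.4  0.1 -1.6] gap 0.497
```

```bash
python3 -m crank '[[[-0.001,0.001,0,0,0,-1.5,0],[0,0,0,0,0,-0.5,0],[0,0,0,0,0,0,0]]]'; python3 g.py
```

```text
clock: 25.0
eef_pos: [0.4046, 0.3163, 0.2106]
ee_rot: [-2.209, 2.232, -0.0]
force: [-0.1, -0.7, -1.8]
finger_gap: 0.499
clk 25.0 tcp [404.6 316.3 210.6] yaw -0.01 tilt xy [0.0009 0.0006] F [-0.1 -0.7 -1.8] gap 0.499
```

```bash
python3 -m crank '[[[0,0,0,0,0,0,0.6],[0,0,0,0,0,0,0.8],[0,0,0,0,0,0,1],[0,0,0,0,0,0,1],[0,0,0,0,0,10,1],[0,0,0,0,0,20,1],[0,0,0,0,0,30,1],[0,0,0,0,0,30,1],[0,0,0,0,0,10,1],[0,0,0,0,0,0,1]]]'; python3 - <<'E'
from h import *
snap("wrist","w13")
E
python3 -m crank '[[[0,0,0,12,-18,0,1],[0,0,0,20,-30,0,1],[0,0,0,27,-40,0,1],[0,0,0,27,-40,0,1],[0,0,0,27,-40,0,1],[0,0,0,27,-40,0,1],[0,0,0,20,-30,0,1],[0,0,0,10,-15,0,1],[0,0,0,0,0,0,1],[0,0,0,0,0,0,1],[0,0,0,0,0,0,1]]]'; python3 go.py 589 45.5 260 0.01; python3 m2.py w14
```

```text
clock: 26.0
eef_pos: [0.4048, 0.3159, 0.319]
ee_rot: [-2.207, 2.229, -0.002]
force: [-0.3, -0.3, -0.2]
finger_gap: 1.001
clock: 27.15
eef_pos: [0.5762, 0.0518, 0.3007]
ee_rot: [2.202, -2.217, -0.013]
force: [0.6, 0.4, 0.1]
finger_gap: 1.0
clk 27.15 tcp [576.2  51.8 300.7] yaw -0.007 tilt xy [-0.018  -0.0059] F [0.6 0.4 0.1] gap 1.0
turn [ 0.006 -0.018  0.017] shift [ 12.8  -6.3 -40.7]
swage_block 0.63 [217, 136, 284, 270] [0.5893 0.0454 0.0078] 0.026
```

View pics/w13.png

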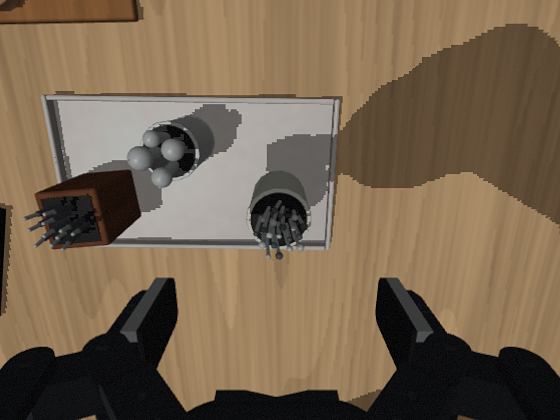

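View pics/w14.png

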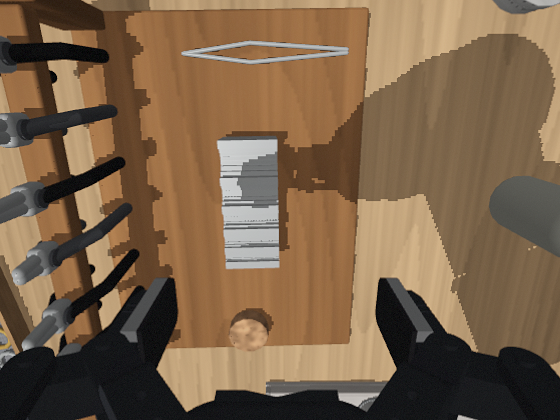

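```bash
python3 -m crank '[[[0.003,-0.009,0.008,6,-3,-5,1],[0.003,-0.009,0.008,6,-3,-12,1],[0,0,0,0,0,-20,1],[0,0,0,0,0,-20,1],[0,0,0,0,0,-16,1],[0,0,0,0,0,-10,1],[0,0,0,0,0,-5,1],[0,0,0,0,0,0,1],[0,0,0,0,0,0,1]]]'; python3 go.py 589.3 45.5 189 0.008
```

```text
clock: 28.3
eef_pos: [0.5902, 0.0469, 0.2119]
ee_rot: [-2.233, 2.196, -0.008]
force: [-0.4, -0.8, 0.3]
finger_gap: 0.997
clk 28.3 tcp [590.2  46.9 211.9] yaw 0.016 tilt xy [0.0106 0.0031] F [-0.4 -0.8  0.3] gap 0.997
turn [-0.003  0.011 -0.009] shift [ -0.9  -1.4 -22.9]
```

```bash
python3 -m crank '[[[-0.003,0.01,-0.008,0,-1,-8,1],[0,0,0,0,0,-8,1],[0,0,0,0,0,-4,1],[0,0,0,0,0,-1,1],[0,0,0,0,0,0,1]]]'; python3 go.py 589.3 45.5 189 0.008
```

```text
clock: 28.8
eef_pos: [0.5908, 0.0459, 0.191]
ee_rot: [-2.229, 2.211, -0.002]
force: [0.3, 0.8, -0.2]
finger_gap: 0.997
clk 28.8 tcp [590.8  45.9 191. ] yaw 0.008 tilt xy [0.0028 0.0007] F [ 0.3  0.8 -0.2] gap 0.997
turn [-0.001  0.003  0.   ] shift [-1.5 -0.4 -2. ]
```

```bash
python3 -m crank '[[[-0.001,0.003,0,-1,0,-2,1],[0,0,0,0,0,-0.5,1],[0,0,0,0,0,0,0],[0,0,0,0,0,0,0],[0,0,0,0,0,0,0],[0,0,0,0,0,0,0],[0,0,0,0,0,0,0],[0,0,0,0,0,0,0],[0,0,0,0,0,0,0]]]'; python3 g.py;python3 - <<'E'
from h import *
snap("wrist","w15")
E
```

```text
clock: 29.7
eef_pos: [0.5901, 0.0461, 0.1894]
ee_rot: [-2.23, 2.211, -0.002]
force: [0.7, 0.4, -0.4]
finger_gap: 0.455
clk 29.7 tcp [590.1  46.1 189.4] yaw 0.008 tilt xy [0.0016 0.0001] F [ 0.7  0.4 -0.4] gap 0.455
```

View pics/w15.png

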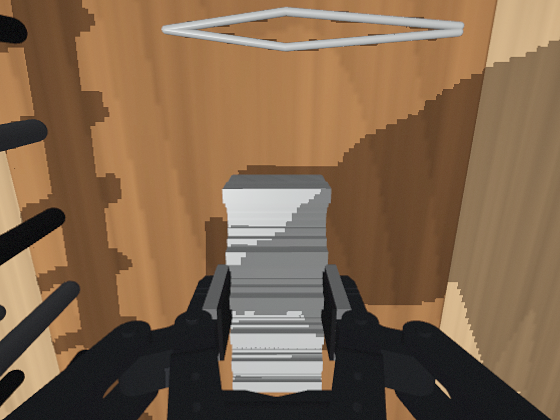

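```bash
python3 -m crank '[[[0,0,0,0,0,8,0],[0,0,0,0,0,15,0],[0,0,0,0,0,25,0],[0,0,0,0,0,30,0],[0,0,0,0,0,30,0],[0,0,0,0,0,20,0],[0,0,0,0,0,8,0],[0,0,0,0,0,0,0],[0,0,0,0,0,0,0]]]'; python3 go.py 456 -314.5 310 -0.415
```

```text
clock: 30.65
eef_pos: [0.5856, 0.0453, 0.3267]
ee_rot: [2.221, -2.207, -0.016]
force: [-0.4, -0.2, -6.4]
finger_gap: 0.452
clk 30.65 tcp [585.6  45.3 326.7] yaw 0.007 tilt xy [-0.0146 -0.0001] F [-0.4 -0.2 -6.4] gap 0.452
turn [-0.003 -0.014 -0.422] shift [-129.6 -359.8  -16.7]
```

```bash
python3 -m crank '[[[0,-0.007,-0.02,-5,-15,0,0],[0,-0.007,-0.04,-8,-25,0,0],[0,0,-0.04,-13,-35,0,0],[0,0,-0.04,-13,-35,0,0],[0,0,-0.04,-13,-35,0,0],[0,0,-0.04,-13,-35,0,0],[0,0,-0.04,-13,-35,0,0],[0,0,-0.04,-13,-35,0,0],[0,0,-0.04,-13,-35,0,0],[0,0,-0.04,-11,-30,0,0],[0,0,-0.02,-6,-18,0,0],[0,0,0,-3,-8,0,0]]]'; python3 -m crank '[[[0,0,0,0,0,0,0],[0,0,0,0,0,0,0]]]'; python3 go.py 456 -314.5 260 -0.415
python3 - <<'E'
from h import *
snap("wrist","w16")
E
```

```text
clock: 31.85
eef_pos: [0.4472, -0.3103, 0.307]
ee_rot: [1.705, -2.616, -0.033]
force: [1.5, 0.4, -6.5]
finger_gap: 0.45
clock: 32.05
eef_pos: [0.4459, -0.3112, 0.3048]
ee_rot: [1.701, -2.616, -0.038]
force: [-0.3, 0.8, -6.3]
finger_gap: 0.451
clk 32.05 tcp [ 445.9 -311.2  304.8] yaw -0.418 tilt xy [-0.0307  0.0089] F [-0.3  0.8 -6.3] gap 0.451
turn [-0.009 -0.031  0.003] shift [ 10.1  -3.3 -44.8]
```

View pics/w16.png

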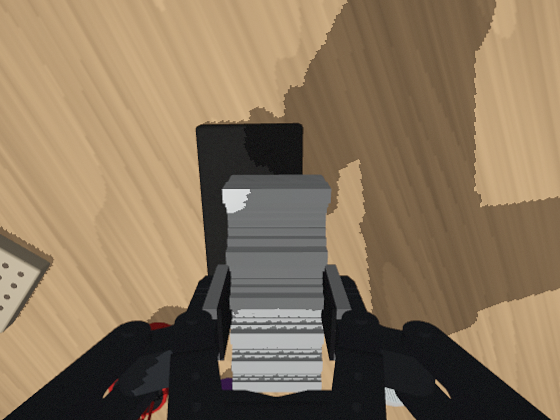

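```bash
python3 -m crank '[[[-0.004,-0.015,0.001,5,-2,-8,0],[-0.005,-0.015,0.002,5,-1,-15,0],[0,0,0,0,0,-15,0],[0,0,0,0,0,-6,0],[0,0,0,0,0,0,0],[0,0,0,0,0,0,0]]]'; python3 go.py 456 -314.5 230 -0.415
python3 - <<'E'
from h import *
snap("wrist","w17"); arm.get_state()
p=snap("wrist")
for d in arm.outline_of(p,"pad")[:2]:
    print(d["conf"],d["bbox"]); np.save("padm.npy",d["mask"])
E
```

```text
clock: 32.7
eef_pos: [0.4576, -0.3102, 0.2588]
ee_rot: [1.725, -2.625, -0.001]
force: [-0.2, -0.5, -6.2]
finger_gap: 0.453
clk 32.7 tcp [ 457.6 -310.2  258.8] yaw -0.408 tilt xy [-0.001   0.0004] F [-0.2 -0.5 -6.2] gap 0.453
turn [-0.    -0.001 -0.007] shift [ -1.6  -4.3 -28.8]
0.91 [213.1, 118.6, 344.5, 262.1]
```

View pics/w17.png

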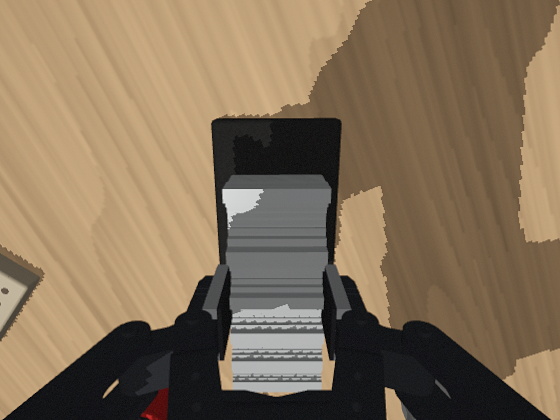

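```bash
python3 - <<'E'
from h import *
import g
p=snap("wrist")
c=toz(p,[[211,120],[341,120],[216,240],[338,240]],.012); print(c.round(4))
a,b=c[0],c[1]  # corners on -y end; a is +x side
d=(a-b)[:2]; L=np.hypot(*d); yaw=np.arctan2(d[1],d[0]); print("width",L,"yaw",yaw)
m=(a+b)[:2]/2; print("centre", m+.065*np.array([-np.sin(yaw),np.cos(yaw)]))
for i,j in((0,2),(1,3)):
    e=(c[j]-c[i])[:2]; print("side yaw",np.arctan2(-e[0],e[1]))
yy=-.412
for e in ((c[0]+c[1])/2,): print("centre2",e[:2]+.065*np.array([-np.sin(yy),np.cos(yy)]))
E
```

```text
clk 32.85 tcp [ 457.7 -310.5  259.4] yaw -0.408 tilt xy [0.0002 0.0001] F [ 0.2 -0.2 -5. ] gap 0.451
[[ 0.4671 -0.3866  0.012 ]
 [ 0.3953 -0.3556  0.012 ]
 [ 0.4994 -0.3152  0.012 ]
 [ 0.424  -0.2826  0.012 ]]
width 0.07823776063300857 yaw -0.40791842612458934
centre [ 0.45697084 -0.31142779]
side yaw -0.42444166813491924
side yaw -0.3746366277623481
centre2 [ 0.45721415 -0.31153353]
```

```bash
python3 -m crank '[[[0,0,-0.004,0,-2,-10,0],[0,0,0,0,0,-15,0],[0,0,0,0,0,-15,0],[0,0,0,0,0,-10,0],[0,0,0,0,0,-4,0],[0,0,0,0,0,0,0],[0,0,0,0,0,0,0]]]'; python3 go.py 457 -312.5 192 -0.412
```

```text
clock: 33.6
eef_pos: [0.4569, -0.3129, 0.2002]
ee_rot: [-1.718, 2.63, 0.001]
force: [0.7, -0.7, -5.2]
finger_gap: 0.451
clk 33.6 tcp [ 456.9 -312.9  200.2] yaw -0.414 tilt xy [-0.0003  0.0005] F [ 0.7 -0.7 -5.2] gap 0.451
turn [-0.001 -0.     0.002] shift [ 0.1  0.4 -8.2]
```

```bash
python3 -m crank '[[[0,0,0,0,0,-4,0],[0,0,0,0,0,-3,0],[0,0,0,0,0,0,0],[0,0,0,0,0,0,0]]]'; python3 g.py
```

```text
clock: 34.0
eef_pos: [0.4575, -0.3132, 0.1944]
ee_rot: [-1.717, 2.629, -0.003]
force: [0.4, -1.3, -5.3]
finger_gap: 0.45
clk 34.0 tcp [ 457.5 -313.2  194.4] yaw -0.413 tilt xy [ 0.0025 -0.0007] F [ 0.4 -1.3 -5.3] gap 0.45
```

```bash
python3 -m crank '[[[0,0.002,0,0,0,-2,0],[0,0,0,0,0,-1,0],[0,0,0,0,0,0,0]]]'; python3 g.py
```

```text
clock: 34.3
eef_pos: [0.4576, -0.3132, 0.1916]
ee_rot: [-1.718, 2.63, -0.002]
force: [0.5, 0.2, -7.0]
finger_gap: 0.453
clk 34.3 tcp [ 457.6 -313.2  191.6] yaw -0.413 tilt xy [ 0.0011 -0.0009] F [ 0.5  0.2 -7. ] gap 0.453
```

```bash
python3 -m crank '[[[0,0,0,0,0,-0.8,0],[0,0,0,0,0,0,0]]]'; python3 g.py
```

```text
clock: 34.5
eef_pos: [0.4578, -0.3132, 0.1916]
ee_rot: [-1.718, 2.629, -0.003]
force: [-0.4, -0.3, -6.5]
finger_gap: 0.452
clk 34.5 tcp [ 457.8 -313.2  191.6] yaw -0.413 tilt xy [ 0.0016 -0.0014] F [-0.4 -0.3 -6.5] gap 0.452
```

```bash
python3 -m crank '[[[0,0,0,0,0,-1,0],[0,0,0,0,0,-0.5,0],[0,0,0,0,0,0,0]]]'; python3 g.py
```

```text
clock: 34.8
eef_pos: [0.458, -0.3133, 0.1915]
ee_rot: [-1.719, 2.629, -0.005]
force: [-0.4, 0.1, -4.7]
finger_gap: 0.455
clk 34.8 tcp [ 458.  -313.3  191.5] yaw -0.413 tilt xy [ 0.0023 -0.0022] F [-0.4  0.1 -4.7] gap 0.455
```

```bash
python3 -m crank '[[[0,0,0,0,0,0,0.6],[0,0,0,0,0,0,0.8],[0,0,0,0,0,0,1],[0,0,0,0,0,0,1],[0,0,0,0,0,10,1],[0,0,0,0,0,20,1],[0,0,0,0,0,30,1],[0,0,0,0,0,30,1],[0,0,0,0,0,20,1],[0,0,0,0,0,8,1],[0,0,0,0,0,0,1]]]'; python3 go.py 404 316 320 0; python3 - <<'E'
from fit import *
p=snap("wrist","w18"); t=snap("top","t18")
for n,P,z in(("swage_block",box(.04,.095,0,.025),.012),("pad",box(.08,.13,0,.012),0)):
  for q in(p,t):
    for d in arm.outline_of(q,n)[:3]:
        b=d["bbox"]; g=toz(q,[[(b[0]+b[2])/2,(b[1]+b[3])/2]],.02)[0]
        if g[1]<-.2: print(n,round(d["conf"],2),b,*fit([(q,d["mask"].astype(np.float32))],P,z,[g[0],g[1],-.4],True))
E
```

```text
clock: 35.9
eef_pos: [0.4585, -0.3143, 0.3213]
ee_rot: [-1.718, 2.625, -0.021]
force: [0.8, 0.4, 0.6]
finger_gap: 0.997
clk 35.9 tcp [ 458.5 -314.3  321.3] yaw -0.412 tilt xy [ 0.0107 -0.0087] F [0.8 0.4 0.6] gap 0.997
turn [0.006 0.012 0.412] shift [-54.5 630.3  -1.3]
swage_block 0.93 [256.5, 139.9, 313.9, 264.4] [ 0.45713499 -0.31352451 -0.42126853] 0.05474334955215454
pad 0.56 [239.8, 118.9, 337.8, 266.5] [ 0.45565711 -0.31136429 -0.40985255] 0.46278756856918335
```

View pics/w18.png

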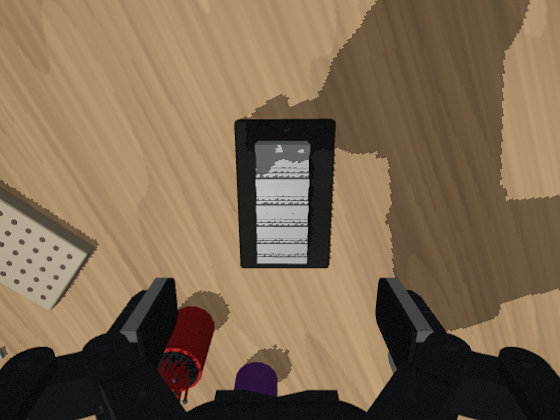

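View pics/t18.png

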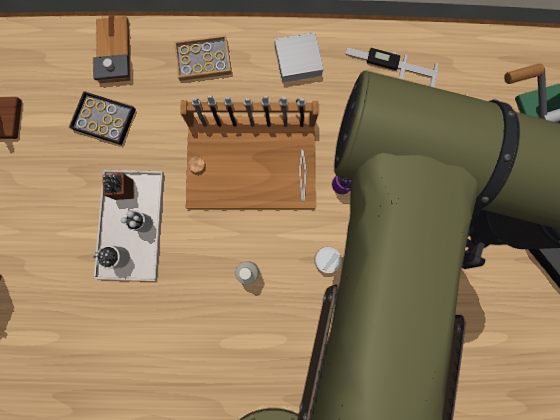

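```bash
python3 - <<'E'
from h import *
p=snap("wrist")
a=toz(p,[[235,120],[335,120],[329,268],[241,268]],.012); b=toz(p,[[255,141],[310,141],[307,265],[256,265]],.037)
for c in(a,b):
  e=(c[3]-c[0]+c[2]-c[1])[:2]; print(c.mean(0).round(4),"len",np.hypot(*e)/2,"wid",np.linalg.norm(c[1]-c[0]),np.linalg.norm(c[2]-c[3]),"yaw",np.arctan2(-e[0],e[1]))
E
```

```text
[ 0.4532 -0.3123  0.012 ] len 0.1262372388667595 wid 0.07660120135495023 0.07740012972363684 yaw -0.4040316124547534
[ 0.4551 -0.3147  0.037 ] len 0.09767310555330844 wid 0.03902667206488527 0.04066833909529291 yaw -0.4144512540258263
```

```bash
python3 -m crank '[[[0.006,0.012,0.02,-2,20,10,1],[0,0,0.04,-3,35,5,1],[0,0,0.04,-4,46,0,1],[0,0,0.04,-4,46,0,1],[0,0,0.04,-4,46,0,1],[0,0,0.04,-4,46,0,1],[0,0,0.04,-4,46,0,1],[0,0,0.04,-4,46,0,1],[0,0,0.04,-4,46,0,1],[0,0,0.04,-4,46,0,1],[0,0,0.03,-4,46,0,1],[0,0,0,-4,40,0,1]]]'; python3 go.py 404 316 320 -0.01
```

```text
clock: 37.45
eef_pos: [0.4061, 0.2087, 0.3272]
ee_rot: [2.22, -2.205, -0.009]
force: [1.1, 0.0, -0.5]
finger_gap: 0.998
clk 37.45 tcp [406.1 208.7 327.2] yaw 0.006 tilt xy [-0.0131 -0.0048] F [ 1.1  0.  -0.5] gap 0.998
turn [ 0.005 -0.013 -0.016] shift [ -2.1 107.3  -7.2]
```

```bash
python3 -m crank '[[[0.005,-0.012,-0.01,0,35,0,1],[0,0,-0.006,0,35,0,1],[0,0,0,0,25,0,1],[0,0,0,0,10,0,1],[0,0,0,0,0,0,1],[0,0,0,0,0,0,1],[0,0,0,0,0,0,1]]]'; python3 go.py 404.6 316.3 240 -0.01; cat > m3.py <<'E'
import sys
from fit import *
p=snap("wrist",sys.argv[1])
cup=np.vstack([ring(.0225,0),ring(.0225,.061),ring(.018,.09)])
can=np.vstack([ring(.0195,0),ring(.0195,.058),ring(.018,.09)])
pot=np.vstack([box(.042,.042,0,.062),ring(.015,.09)])
z=float(sys.argv[2])
for n,P in[("bur_cup",cup),("file_pot",pot),("punch_can",can)]:
    for d in arm.outline_of(p,n)[:2]:
        b=d["bbox"]; g=toz(p,[[(b[0]+b[2])/2,(b[1]+b[3])/2]],z+.03)[0]
        x,f=fit([(p,d["mask"].astype(np.float32))],P,z,[g[0],g[1],0],n in("file_pot",))
        print(n,round(d["conf"],2),[int(v) for v in b],x.round(4),round(f,3))
E
python3 m3.py w19 .004
```

```text
clock: 38.15
eef_pos: [0.4036, 0.3212, 0.3233]
ee_rot: [2.213, -2.221, 0.001]
force: [0.7, 0.1, 0.1]
finger_gap: 1.0
clk 38.15 tcp [403.6 321.2 323.3] yaw -0.004 tilt xy [-0.0042 -0.0047] F [0.7 0.1 0.1] gap 1.0
turn [ 0.005 -0.004 -0.006] shift [  1.   -4.9 -83.3]
bur_cup 0.58 [244, 163, 306, 252] [0.4036 0.3152] 0.124
bur_cup 0.52 [124, 111, 213, 178] [0.4704 0.2714] 0.286
file_pot 0.71 [20, 165, 139, 245] [0.5402 0.313  0.1948] 0.15
punch_can 0.81 [123, 114, 210, 178] [0.4704 0.2693] 0.188
```

Everything is where I left it. Descend to the cup.

```bash
python3 -m crank '[[[0.005,-0.004,-0.006,1,-5,-10,1],[0,0,0,0,0,-20,1],[0,0,0,0,0,-20,1],[0,0,0,0,0,-20,1],[0,0,0,0,0,-16,1],[0,0,0,0,0,-10,1],[0,0,0,0,0,-4,1],[0,0,0,0,0,0,1],[0,0,0,0,0,0,1]]]'; python3 go.py 404.6 316.3 210.5 -0.01
```

```text
clock: 39.25
eef_pos: [0.4051, 0.3116, 0.2184]
ee_rot: [-2.201, 2.234, 0.003]
force: [-1.0, -0.3, 0.7]
finger_gap: 0.999
clk 39.25 tcp [405.1 311.6 218.4] yaw -0.015 tilt xy [0.0026 0.005 ] F [-1.  -0.3  0.7] gap 0.999
turn [-0.005  0.003  0.005] shift [-0.5  4.7 -7.9]
```

```bash
python3 -m crank '[[[-0.005,0.003,0.005,0,4,-4,1],[0,0,0,0,1,-3,1],[0,0,0,0,0,-1,1],[0,0,0,0,0,0,1]]]'; python3 go.py 404.6 316.3 210.5 -0.01
```

```text
clock: 39.65
eef_pos: [0.4055, 0.3178, 0.2118]
ee_rot: [-2.209, 2.229, 0.001]
force: [-0.4, 0.3, 0.3]
finger_gap: 0.999
clk 39.65 tcp [405.5 317.8 211.8] yaw -0.009 tilt xy [0.0015 0.0025] F [-0.4  0.3  0.3] gap 0.999
turn [-0.002  0.002 -0.001] shift [-0.9 -1.5 -1.3]
```

```bash
python3 -m crank '[[[-0.002,0.002,0,-1,-1.5,-1.3,1],[0,0,0,0,0,0,1],[0,0,0,0,0,0,0],[0,0,0,0,0,0,0],[0,0,0,0,0,0,0],[0,0,0,0,0,0,0],[0,0,0,0,0,0,0],[0,0,0,0,0,0,0],[0,0,0,0,0,0,0]]]'; python3 g.py
```

```text
clock: 40.55
eef_pos: [0.4045, 0.3163, 0.2112]
ee_rot: [-2.211, 2.231, 0.001]
force: [-0.5, 0.1, 0.5]
finger_gap: 0.496
clk 40.55 tcp [404.5 316.3 211.2] yaw -0.009 tilt xy [0.0003 0.0014] F [-0.5  0.1  0.5] gap 0.496
```

```bash
python3 -m crank '[[[0,0,0,0,0,10,0],[0,0,0,0,0,20,0],[0,0,0,0,0,30,0],[0,0,0,0,0,30,0],[0,0,0,0,0,20,0],[0,0,0,4,-12,8,0],[0,0,0.003,8,-20,0,0],[0,0,0.003,12,-30,0,0],[0,0,0.003,13,-33,0,0],[0,0,0.003,13,-33,0,0],[0,0,0.003,13,-33,0,0],[0,0,0.003,13,-33,0,0]]]'; python3 -m crank '[[[0,0,0,13,-33,0,0],[0,0,0,13,-33,0,0],[0,0,0,13,-30,0,0],[0,0,0,8,-20,0,0],[0,0,0,4,-8,0,0],[0,0,0,0,0,0,0],[0,0,0,0,0,0,0]]]'; python3 go.py 536.2 -6.5 240 0.01
```

```text
clock: 41.75
eef_pos: [0.4789, 0.1131, 0.3316]
ee_rot: [2.233, -2.197, -0.005]
force: [0.5, 0.5, -1.5]
finger_gap: 0.492
clock: 42.45
eef_pos: [0.5293, -0.0237, 0.3281]
ee_rot: [2.22, -2.201, -0.013]
force: [-0.3, -0.2, -1.7]
finger_gap: 0.496
clk 42.45 tcp [529.3 -23.7 328.1] yaw 0.009 tilt xy [-0.0167 -0.0053] F [-0.3 -0.2 -1.7] gap 0.496
turn [ 0.005 -0.017  0.001] shift [  6.9  17.2 -88.1]
```

```bash
python3 -m crank '[[[0.003,-0.009,0,4,9,-8,0],[0.002,-0.008,0,3,8,-15,0],[0,0,0,0,0,-18,0],[0,0,0,0,0,-18,0],[0,0,0,0,0,-15,0],[0,0,0,0,0,-8,0],[0,0,0,0,0,-4,0],[0,0,0,0,0,0,0],[0,0,0,0,0,0,0]]]'; python3 go.py 536.2 -6.5 217.2 0.012
```

```text
clock: 43.35
eef_pos: [0.5352, 0.0042, 0.2375]
ee_rot: [-2.24, 2.194, -0.001]
force: [0.3, -0.0, -1.1]
finger_gap: 0.499
clk 43.35 tcp [535.2   4.2 237.5] yaw 0.02 tilt xy [0.0046 0.0038] F [ 0.3 -0.  -1.1] gap 0.499
turn [-0.004  0.005 -0.008] shift [  1.  -10.7 -20.3]
```

```bash
python3 -m crank '[[[-0.002,0.003,-0.004,0,-5,-5,0],[-0.002,0.002,-0.004,0,-4,-5,0],[0,0,0,0,-1,-4,0],[0,0,0,0,0,0,0],[0,0,0,0,0,0,0]]]'; python3 go.py 536.2 -6.5 217.2 0.012
```

```text
clock: 43.85
eef_pos: [0.5357, -0.007, 0.2241]
ee_rot: [-2.232, 2.208, -0.002]
force: [0.4, -0.4, -0.6]
finger_gap: 0.493
clk 43.85 tcp [535.7  -7.  224.1] yaw 0.011 tilt xy [0.0022 0.0002] F [ 0.4 -0.4 -0.6] gap 0.493
turn [-0.     0.002  0.001] shift [ 0.5  0.5 -6.9]
```

```bash
python3 -m crank '[[[0,0.002,0,0,0.4,-4,0],[0,0,0,0,0,-2,0],[0,0,0,0,0,-0.5,0],[0,0,0,0,0,0,0]]]'; python3 g.py
```

```text
clock: 44.25
eef_pos: [0.5358, -0.0065, 0.2172]
ee_rot: [-2.233, 2.209, -0.0]
force: [0.5, 0.1, -1.5]
finger_gap: 0.496
clk 44.25 tcp [535.8  -6.5 217.2] yaw 0.011 tilt xy [0.0004 0.0002] F [ 0.5  0.1 -1.5] gap 0.496
```

```bash
python3 -m crank '[[[0,0,0,0,0,-0.6,0],[0,0,0,0,0,0,0]]]'; python3 -m crank '[[[0,0,0,0,0,0,0.6],[0,0,0,0,0,0,0.8],[0,0,0,0,0,0,1],[0,0,0,0,0,0,1],[0,0,0,0,0,10,1],[0,0,0,0,0,20,1],[0,0,0,0,0,30,1],[0,0,0,0,0,20,1],[0,0,0,0,0,8,1],[0,0,0,0,0,0,1],[0,0,0,0,0,0,1]]]'; python3 m3.py w20 .01;python3 go.py 475 268 310 0.003
```

```text
clock: 44.45
eef_pos: [0.5359, -0.0065, 0.2174]
ee_rot: [-2.233, 2.209, -0.001]
force: [0.1, 0.2, -1.6]
finger_gap: 0.499
clock: 45.55
eef_pos: [0.5358, -0.0068, 0.3121]
ee_rot: [-2.232, 2.207, -0.005]
force: [-0.9, 0.9, -1.4]
finger_gap: 1.001
bur_cup 0.85 [246, 171, 312, 271] [ 0.5353 -0.0075] 0.16
bur_cup 0.65 [194, 0, 275, 49] [ 0.56   -0.1414] 0.034
clk 45.75 tcp [535.7  -6.8 311.3] yaw 0.011 tilt xy [ 0.0028 -0.0007] F [-0.8 -0.3 -0.4] gap 1.002
turn [ 0.001  0.003 -0.008] shift [-60.7 274.8  -1.3]
```

View pics/w20.png

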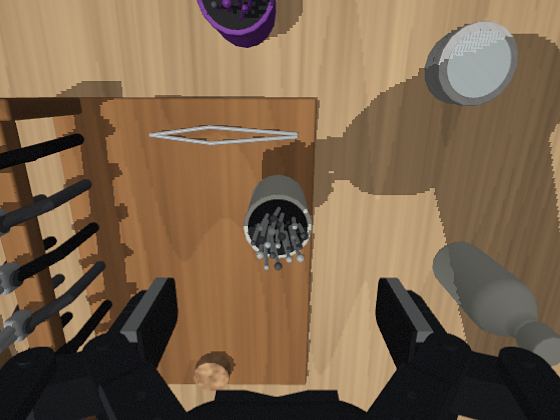

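Cup is upright at (.5355, -.007), as at the start. Now the can.

```bash
python3 -m crank '[[[0,0,-0.008,-4,20,0,1],[0,0,0,-8,35,0,1],[0,0,0,-10,43,0,1],[0,0,0,-10,43,0,1],[0,0,0,-10,43,0,1],[0,0,0,-9,40,0,1],[0,0,0,-5,25,0,1],[0,0,0,-3,10,0,1],[0,0,0,0,0,0,1],[0,0,0,0,0,0,1]]]';python3 go.py 475 268 240 0.003
```

```text
clock: 46.75
eef_pos: [0.4719, 0.2599, 0.3032]
ee_rot: [2.213, -2.213, 0.001]
force: [0.7, -0.8, 0.0]
finger_gap: 1.0
clk 46.75 tcp [471.9 259.9 303.2] yaw 0.0 tilt xy [-0.0076 -0.0085] F [ 0.7 -0.8  0. ] gap 1.0
turn [ 0.009 -0.008  0.003] shift [  3.1   8.1 -63.2]
```

```bash
python3 -m crank '[[[0.009,-0.008,0.003,3,8,-5,1],[0,0,0,0,0,-15,1],[0,0,0,0,0,-20,1],[0,0,0,0,0,-18,1],[0,0,0,0,0,-10,1],[0,0,0,0,0,-5,1],[0,0,0,0,0,0,1],[0,0,0,0,0,0,1]]]';python3 go.py 475 268 209 0.003
```

```text
clock: 47.55
eef_pos: [0.4766, 0.2632, 0.2232]
ee_rot: [2.217, -2.226, -0.0]
force: [0.2, -0.1, -0.6]
finger_gap: 0.998
clk 47.55 tcp [476.6 263.2 223.2] yaw -0.004 tilt xy [-0.0002  0.    ] F [ 0.2 -0.1 -0.6] gap 0.998
turn [-0.    -0.     0.007] shift [ -1.6   4.8 -14.2]
```

```bash
python3 -m crank '[[[0,0,0.007,-1,4,-6,1],[0,0,0,0,0.5,-5,1],[0,0,0,0,0,-2,1],[0,0,0,0,0,0,1],[0,0,0,0,0,0,1]]]';python3 go.py 475 268 209 0.003
```

```text
clock: 48.05
eef_pos: [0.4759, 0.2687, 0.2111]
ee_rot: [-2.223, 2.215, 0.0]
force: [0.4, -0.1, 0.4]
finger_gap: 0.997
clk 48.05 tcp [475.9 268.7 211.1] yaw 0.004 tilt xy [0.0024 0.0025] F [ 0.4 -0.1  0.4] gap 0.997
turn [-0.002  0.002 -0.001] shift [-0.9 -0.7 -2.1]
```

```bash
python3 -m crank '[[[-0.002,0.002,0,-1,-0.7,-2,1],[0,0,0,0,0,-0.3,1],[0,0,0,0,0,0,0],[0,0,0,0,0,0,0],[0,0,0,0,0,0,0],[0,0,0,0,0,0,0],[0,0,0,0,0,0,0],[0,0,0,0,0,0,0],[0,0,0,0,0,0,0],[0,0,0,0,0,0,0]]]';python3 g.py
```

```text
clock: 49.05
eef_pos: [0.475, 0.2681, 0.2095]
ee_rot: [-2.225, 2.216, -0.0]
force: [-0.3, -0.9, 0.3]
finger_gap: 0.425
clk 49.05 tcp [475.  268.1 209.5] yaw 0.004 tilt xy [0.0013 0.0012] F [-0.3 -0.9  0.3] gap 0.425
```

```bash
python3 -m crank '[[[0,0,0,0,0,10,0],[0,0,0,0,0,20,0],[0,0,0,0,0,30,0],[0,0,0,0,0,30,0],[0,0,0,0,0,20,0],[0,0,0,4,-12,8,0],[0,0,0.003,7,-25,0,0],[0,0,0.003,9,-33,0,0],[0,0,0,9,-33,0,0],[0,0,0,9,-33,0,0],[0,0,0,9,-33,0,0],[0,0,0,5,-18,0,0]]]'; python3 -m crank '[[[0,0,0,2,-8,0,0],[0,0,0,0,0,0,0],[0,0,0,0,0,0,0],[0,0,0,0,0,0,0]]]'; python3 go.py 535.2 49.1 270 0.01
```

```text
clock: 50.25
eef_pos: [0.525, 0.0718, 0.33]
ee_rot: [2.231, -2.2, -0.006]
force: [0.7, 0.5, -2.3]
finger_gap: 0.426
clock: 50.65
eef_pos: [0.5267, 0.0609, 0.3286]
ee_rot: [2.225, -2.202, -0.009]
force: [0.2, -0.2, -2.8]
finger_gap: 0.425
clk 50.65 tcp [526.7  60.9 328.6] yaw 0.01 tilt xy [-0.0116 -0.0039] F [ 0.2 -0.2 -2.8] gap 0.425
turn [ 0.004 -0.012 -0.   ] shift [  8.5 -11.8 -58.6]
```

```bash
python3 -m crank '[[[0.002,-0.006,0,4,-6,-5,0],[0.002,-0.006,0,4,-6,-10,0],[0,0,0,0,0,-15,0],[0,0,0,0,0,-12,0],[0,0,0,0,0,-6,0],[0,0,0,0,0,0,0],[0,0,0,0,0,0,0]]]'; python3 go.py 535.2 49.1 240 0.01
```

```text
clock: 51.35
eef_pos: [0.5345, 0.0499, 0.274]
ee_rot: [2.235, -2.205, -0.002]
force: [0.1, -0.0, -2.9]
finger_gap: 0.425
clk 51.35 tcp [534.5  49.9 274. ] yaw 0.014 tilt xy [-0.0022 -0.0003] F [ 0.1 -0.  -2.9] gap 0.425
turn [ 0.    -0.002 -0.004] shift [  0.7  -0.8 -34. ]
```

```bash
python3 -m crank '[[[0,-0.002,-0.003,0.5,-1,-10,0],[0,0,0,0,0,-15,0],[0,0,0,0,0,-13,0],[0,0,0,0,0,-7,0],[0,0,0,0,0,-3,0],[0,0,0,0,0,0,0],[0,0,0,0,0,0,0]]]'; python3 go.py 535.2 49.1 215.5 0.01
```

```text
clock: 52.05
eef_pos: [0.5349, 0.0489, 0.222]
ee_rot: [-2.233, 2.209, -0.001]
force: [-0.2, 0.4, -2.0]
finger_gap: 0.424
clk 52.05 tcp [534.9  48.9 222. ] yaw 0.011 tilt xy [ 0.0005 -0.0003] F [-0.2  0.4 -2. ] gap 0.424
turn [ 0.     0.001 -0.001] shift [ 0.3  0.2 -6.5]
```

```bash
python3 -m crank '[[[0,0,0,0,0,-3.5,0],[0,0,0,0,0,-2,0],[0,0,0,0,0,-0.7,0],[0,0,0,0,0,0,0]]]'; python3 g.py
```

```text
clock: 52.45
eef_pos: [0.5353, 0.0491, 0.2167]
ee_rot: [-2.232, 2.208, -0.003]
force: [-0.6, -0.0, -2.3]
finger_gap: 0.421
clk 52.45 tcp [535.3  49.1 216.7] yaw 0.011 tilt xy [0.0028 0.0004] F [-0.6 -0.  -2.3] gap 0.421
```

```bash
python3 -m crank '[[[0,0.003,0,0,0,-1,0],[0,0,0,0,0,-0.5,0],[0,0,0,0,0,0,0]]]'; python3 g.py
```

```text
clock: 52.75
eef_pos: [0.5354, 0.0491, 0.2156]
ee_rot: [-2.233, 2.209, 0.0]
force: [-0.1, -0.4, -2.2]
finger_gap: 0.428
clk 52.75 tcp [535.4  49.1 215.6] yaw 0.011 tilt xy [0.0003 0.0006] F [-0.1 -0.4 -2.2] gap 0.428
```

```bash
python3 -m crank '[[[0,0,0,0,0,-0.4,0],[0,0,0,0,0,0,0.5],[0,0,0,0,0,0,0.75],[0,0,0,0,0,0,1],[0,0,0,0,0,0,1],[0,0,0,0,0,10,1],[0,0,0,0,0,20,1],[0,0,0,0,0,30,1],[0,0,0,0,0,20,1],[0,0,0,0,0,8,1],[0,0,0,0,0,0,1],[0,0,0,0,0,0,1]]]'; python3 m3.py w21 .01;python3 -m crank '[[[0,0,0.01,0,20,0,1],[0,0,0.01,0,35,0,1],[0,0,0.01,1,43,0,1],[0,0,0.01,2,43,0,1],[0,0,0.01,2,43,0,1],[0,0,0.01,2,40,0,1],[0,0,0.01,2,20,0,1],[0,0,0,0,8,0,1],[0,0,0,0,0,0,1],[0,0,0,0,0,0,1]]]';python3 go.py 545 314.4 240 0.083
```

```text
clock: 53.95
eef_pos: [0.5355, 0.0488, 0.3108]
ee_rot: [-2.231, 2.206, -0.004]
force: [-0.8, -0.0, -0.8]
finger_gap: 1.003
bur_cup 0.8 [245, 96, 316, 177] [ 0.5356 -0.007 ] 0.094
punch_can 0.56 [249, 183, 307, 272] [0.5347 0.0484] 0.202
clock: 55.15
eef_pos: [0.5423, 0.3087, 0.3012]
ee_rot: [2.301, -2.122, 0.001]
force: [-0.2, -0.5, 0.1]
finger_gap: 1.001
clk 55.15 tcp [542.3 308.7 301.2] yaw 0.081 tilt xy [-0.0069 -0.0088] F [-0.2 -0.5  0.1] gap 1.001
turn [ 0.009 -0.007  0.002] shift [  2.7   5.7 -61.2]
```

View pics/w21.png

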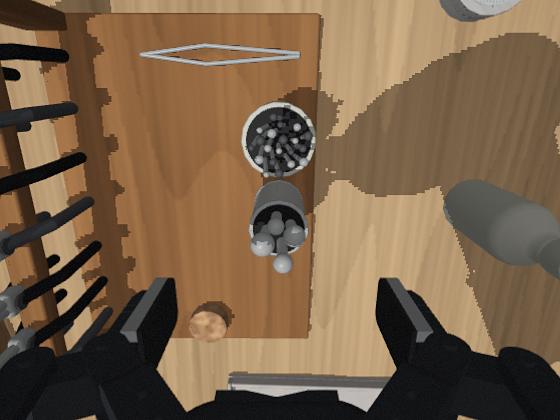

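Cup and can both stand upright in their places. Now the pot.

```bash
python3 -m crank '[[[0.009,-0.007,0.002,2.5,5,-5,1],[0,0,0,0,0,-15,1],[0,0,0,0,0,-20,1],[0,0,0,0,0,-18,1],[0,0,0,0,0,-10,1],[0,0,0,0,0,-5,1],[0,0,0,0,0,0,1],[0,0,0,0,0,0,1]]]';python3 go.py 545 314.4 209 0.083
```

```text
clock: 55.95
eef_pos: [0.5455, 0.3082, 0.2226]
ee_rot: [-2.303, 2.134, 0.001]
force: [-0.5, 0.1, -0.2]
finger_gap: 0.999
clk 55.95 tcp [545.5 308.2 222.6] yaw 0.076 tilt xy [0.0006 0.0015] F [-0.5  0.1 -0.2] gap 0.999
turn [-0.002  0.001  0.007] shift [ -0.5   6.2 -13.6]
```

```bash
python3 -m crank '[[[-0.002,0.001,0.007,-0.5,5,-6,1],[0,0,0,0,1,-5,1],[0,0,0,0,0,-2,1],[0,0,0,0,0,0,1],[0,0,0,0,0,0,1]]]';python3 go.py 545 314.4 209 0.083
```

```text
clock: 56.45
eef_pos: [0.5454, 0.3154, 0.2108]
ee_rot: [-2.311, 2.124, -0.001]
force: [0.8, 0.3, -0.8]
finger_gap: 1.001
clk 56.45 tcp [545.4 315.4 210.8] yaw 0.084 tilt xy [0.0023 0.0018] F [ 0.8  0.3 -0.8] gap 1.001
turn [-0.002  0.002 -0.001] shift [-0.4 -1.  -1.8]
```

```bash
python3 -m crank '[[[-0.002,0.002,0,-0.4,-1,-1.6,1],[0,0,0,0,0,-0.2,1],[0,0,0,0,0,0,0],[0,0,0,0,0,0,0],[0,0,0,0,0,0,0],[0,0,0,0,0,0,0],[0,0,0,0,0,0,0],[0,0,0,0,0,0,0],[0,0,0,0,0,0,0],[0,0,0,0,0,0,0]]]';python3 g.py
```

```text
clock: 57.45
eef_pos: [0.5452, 0.3143, 0.2096]
ee_rot: [-2.312, 2.125, -0.001]
force: [-0.5, -0.1, 0.6]
finger_gap: 0.481
clk 57.45 tcp [545.2 314.3 209.6] yaw 0.084 tilt xy [0.0012 0.0005] F [-0.5 -0.1  0.6] gap 0.481
```

```bash
python3 -m crank '[[[0,0,0,0,0,10,0],[0,0,0,0,0,20,0],[0,0,0,0,0,30,0],[0,0,0,0,0,30,0],[0,0,0,0,0,15,0],[0,0,0,-1,-12,5,0],[0,0,0,-1,-25,0,0],[0,0,0,-1,-32,0,0],[0,0,0,-1,-32,0,0],[0,0,0,-1,-32,0,0],[0,0,0,-1,-28,0,0],[0,0,0,0,-12,0,0]]]'; python3 -m crank '[[[0,0,0,0,-5,0,0],[0,0,0,0,0,0,0],[0,0,0,0,0,0,0]]]'; python3 go.py 535 102.8 270 0.085
```

```text
clock: 58.65
eef_pos: [0.5347, 0.1321, 0.3208]
ee_rot: [2.308, -2.117, -0.005]
force: [0.4, -1.2, -1.1]
finger_gap: 0.482
clock: 58.95
eef_pos: [0.5343, 0.1255, 0.3203]
ee_rot: [2.305, -2.12, -0.006]
force: [0.5, -0.7, -2.4]
finger_gap: 0.48
clk 58.95 tcp [534.3 125.5 320.3] yaw 0.084 tilt xy [-0.0099 -0.0047] F [ 0.5 -0.7 -2.4] gap 0.48
turn [ 0.005 -0.01   0.001] shift [  0.7 -22.7 -50.3]
```

```bash
python3 -m crank '[[[0.003,-0.005,0,0,-8,0,0],[0.002,-0.005,0,0,-8,-5,0],[0,0,0,0,-5,-12,0],[0,0,0,0,0,-15,0],[0,0,0,0,0,-10,0],[0,0,0,0,0,-4,0],[0,0,0,0,0,0,0],[0,0,0,0,0,0,0]]]'; python3 go.py 535 102.8 240 0.085
```

```text
clock: 59.75
eef_pos: [0.5338, 0.1049, 0.2674]
ee_rot: [2.314, -2.121, -0.003]
force: [0.7, -0.2, -2.4]
finger_gap: 0.481
clk 59.75 tcp [533.8 104.9 267.4] yaw 0.087 tilt xy [-0.0032 -0.0009] F [ 0.7 -0.2 -2.4] gap 0.481
turn [ 0.001 -0.003 -0.002] shift [  1.2  -2.1 -27.4]
```

```bash
python3 -m crank '[[[0.001,-0.003,-0.002,1,-2,-8,0],[0,0,0,0,0,-14,0],[0,0,0,0,0,-12,0],[0,0,0,0,0,-6,0],[0,0,0,0,0,-2,0],[0,0,0,0,0,0,0],[0,0,0,0,0,0,0]]]'; python3 go.py 535 102.8 215.6 0.085
```

```text
clock: 60.45
eef_pos: [0.5349, 0.1029, 0.2219]
ee_rot: [-2.313, 2.125, -0.0]
force: [-0.5, 0.2, -2.0]
finger_gap: 0.483
clk 60.45 tcp [534.9 102.9 221.9] yaw 0.085 tilt xy [0.0006 0.0003] F [-0.5  0.2 -2. ] gap 0.483
turn [-0.     0.001  0.   ] shift [ 0.1 -0.1 -6.3]
```

```bash
python3 -m crank '[[[0,0,0,0,0,-3.5,0],[0,0,0,0,0,-2,0],[0,0,0,0,0,-1.2,0],[0,0,0,0,0,-0.5,0],[0,0,0,0,0,0,0]]]'; python3 g.py
```

```text
clock: 60.95
eef_pos: [0.5353, 0.1031, 0.2158]
ee_rot: [-2.312, 2.123, -0.002]
force: [0.9, 0.3, -2.6]
finger_gap: 0.484
clk 60.95 tcp [535.3 103.1 215.8] yaw 0.085 tilt xy [0.003  0.0013] F [ 0.9  0.3 -2.6] gap 0.484
```

```bash
python3 -m crank '[[[-0.001,0.003,0,0,0,-0.5,0],[0,0,0,0,0,0,0],[0,0,0,0,0,0,0.6],[0,0,0,0,0,0,0.8],[0,0,0,0,0,0,1],[0,0,0,0,0,0,1],[0,0,0,0,0,10,1],[0,0,0,0,0,20,1],[0,0,0,0,0,30,1],[0,0,0,0,0,30,1],[0,0,0,0,0,10,1],[0,0,0,0,0,0,1]]]'; python3 m3.py w22 .01; python3 m1.py | grep -v "^board\|^tray\|^pad\|^block"; python3 g.py; python3 - <<'E'
from h import *
snap("top","t22"); snap("scene","s22")
a=cv2.imread("pics/scene0.png"); b=cv2.imread("pics/s22.png")
cv2.imwrite("pics/s22z.png",np.vstack([cv2.resize(q[150:300,100:480],None,fx=2,fy=2) for q in(a,b)]))
E
```

```text
clock: 62.15
eef_pos: [0.5352, 0.1026, 0.3234]
ee_rot: [-2.312, 2.123, -0.004]
force: [-0.9, 0.1, -0.0]
finger_gap: 0.999
bur_cup 0.66 [259, 0, 331, 87] [ 0.5356 -0.0058] 0.071
file_pot 0.64 [243, 175, 313, 255] [0.5349 0.1036 0.0797] 0.118
punch_can 0.92 [253, 109, 316, 179] [0.536  0.0495] 0.173
 [ 0.5089 -0.0888  0.01  ]]
 [0.5823 0.229  0.014 ]
 [0.3599 0.2342 0.014 ]
 [0.3634 0.3578 0.014 ]] [0.47256519 0.29399116 0.014     ]
 [ 0.4698 -0.3874  0.012 ]
 [ 0.3981 -0.3567  0.012 ]
 [ 0.4422 -0.2393  0.012 ]] [ 0.45663681 -0.31319737  0.012     ]
 [ 0.6132 -0.0057  0.035 ]
 [ 0.5704 -0.006   0.035 ]
 [ 0.5694  0.0892  0.035 ]] [0.591295   0.04196428 0.035     ]
bur_cup top 0.58 [ 0.53737423 -0.00910884] 0.05371415615081787
bur_cup scene 0.63 [ 0.53384693 -0.00620171] 0.12928539514541626
bur_cup both [ 0.53750825 -0.00866722] 0.11955901980400085
file_pot top 0.57 [0.53837524 0.08421609] 0.5139636993408203
file_pot scene 0.86 [0.53616291 0.10389227] 0.14514487981796265
file_pot both [0.53899421 0.10271378] 0.35755544900894165
punch_can top 0.87 [0.53451439 0.04691034] 0.11695826053619385
punch_can scene 0.67 [0.5364212 0.0505151] 0.14861458539962769
punch_can both [0.53662536 0.04820394] 0.16587033867835999
bottle top 0.72 [0.37930144 0.0478799 ] 0.0919540524482727
bottle scene 0.75 [0.37256163 0.05285757] 0.0839499831199646
bottle both [0.37911401 0.05001243] 0.1537397801876068
tin top 0.79 [ 0.40452385 -0.11041823] 0.13073843717575073
tin scene 0.93 [ 0.39983634 -0.10934862] 0.06313169002532959
tin both [ 0.40267282 -0.10974405] 0.1264438033103943
clk 63.15 tcp [535.  102.6 321.3] yaw 0.085 tilt xy [ 0.0006 -0.0012] F [ 0.5 -0.1  0. ] gap 1.0
```

View pics/w22.png

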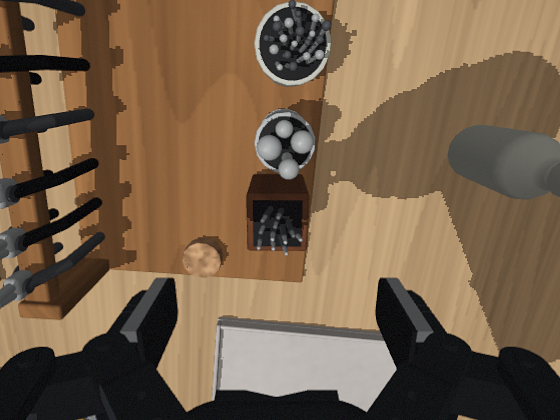

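View pics/s22z.png

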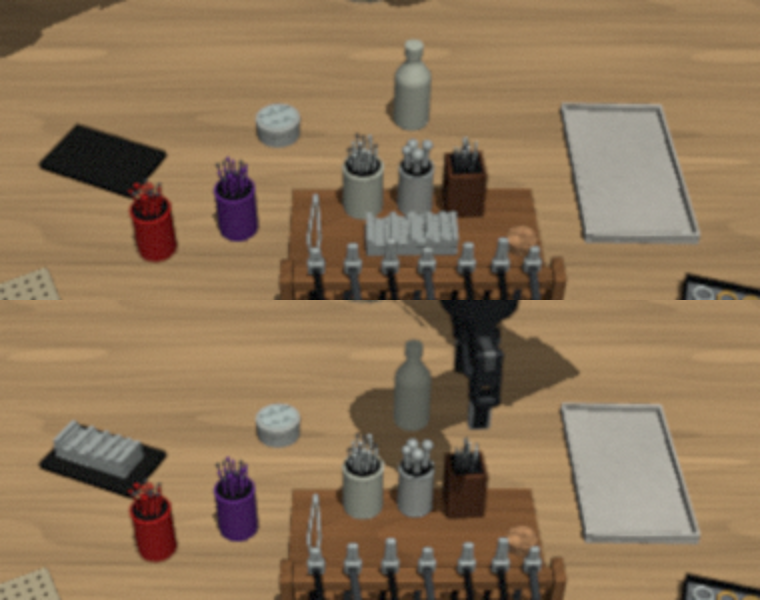

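```bash
python3 - <<'E'
from fit import *
for n in("top","scene"):
    q=snap(n)
    for d in arm.outline_of(q,"swage_block")[:2]:
        b=d["bbox"]; g=toz(q,[[(b[0]+b[2])/2,(b[1]+b[3])/2]],.02)[0]
        if g[1]<-.2: print(n,*fit([(q,d["mask"].astype(np.float32))],box(.04,.095,0,.025),.012,[g[0],g[1],-.4],True))
a=cv2.imread("pics/t22.png"); cv2.imwrite("pics/t22z.png",cv2.resize(a[190:290,370:480],None,fx=5,fy=5))
E
```

```text
top [ 0.45857359 -0.3180462  -0.41618152] 0.06349748373031616
scene [ 0.45663822 -0.31601144 -0.411715  ] 0.09327179193496704
```

View pics/t22z.png

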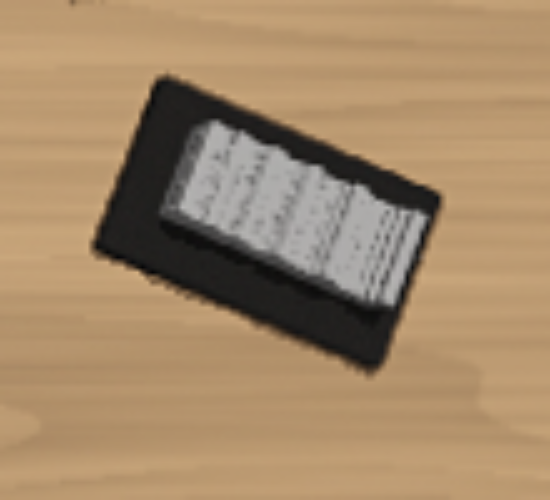

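```bash
python3 -m crank '[[[0,0,0,0,0,0,1],[0,0,0,0,0,0,1]]]'; python3 -c "
from bench import arm
print(arm.hand_in())"
```

```text
clock: 63.65
eef_pos: [0.535, 0.1026, 0.3213]
ee_rot: [2.314, -2.124, 0.002]
force: [0.2, -0.4, 0.4]
finger_gap: 1.002
the job is handed in; nothing more can be done
None
```

The job is done and handed in at 63.7 s on the robot's clock. I moved the file pot, punch can and bur cup upright into the tray. I then laid the swage block flat on the pad and put each container back upright in its own place.

- **Containers:** in the last wrist-camera fits all three are within about 2 mm of where they stood at the start, and the pot is turned the same way (0.08 rad). The final pictures show all three upright.
- **Block:** it lies flat, along the pad to within about 0.01 to 0.02 rad. Compared with the pad's own measured position, it sits about 3 mm off the middle.
- **Bottle and tin:** they had not moved, to within 2 mm. The red and purple look-alikes look unmoved in the pictures.
- **Disagreement:** the last top-camera fit of the pot was poor (overlap error 0.51, y = 0.084 m). The gripper and arm stood over the pot then and likely hid part of it. The wrist and scene cameras agreed on y ≈ 0.104 m, so I trusted those.

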